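Set a try square against a brass slab for scribing

ROBOT

A 6-joint arm with a two-finger parallel gripper is mounted at the origin on the work surface. World frame = base frame: x ahead of the robot, y to its left, z up, the work surface at z = 0. Lengths are in m, angles in rad, forces in N, time in s.
With the tool pointing down it reaches from about 0.35 to 0.975 m from the base axis. Payload 4.9 kg.
Tool frame: the origin (TCP) lies at the very end of the fingers, on their centre line; the grasp point (between the pads) lies 19 mm behind it; y points along the fingers, z is the direction in which the jaws open and shut, and the axes are right-handed (so a half turn about y gives the same grasp; the last joint's range is limited). The gripper opens to 85 mm and grips with 20 to 120 N. Pads are 22 mm wide; open, the fingers measure 114 mm over their backs; the gripper's body (76 mm by 85 mm) begins 54 mm behind the grasp point. The pads swing forward as they close: fully open they stand 13 mm farther back than shut.
Start: joints at [-1.328, 0.053, 1.613, -0, 1.476, -0.119], TCP at [0.221, -0.585, 0.193] pointing down, gripper open.
Joint ranges: [-3.01, 3.01], [-1.01, 2.22], [0.06, 2.58], [-1.02, 4.17], [0.09, 2.62], [-3.14, 3.14]. Speed limits (rad/s): [2.57, 2.57, 3.14, 3.14, 3.14, 3.14].

INTERFACE

Orientations are given as a rotation vector (axis times angle).
In Python, from station import monitor, viewer, ticket gives the robot as it stands.
- The arm moves only by the tool servo_tool, never from a script. Its argument "commands" is one flat list of numbers, 7 for each row, row after row: the turn, a rotation vector about the tool's x, y, z in rad, then the shift along the tool's x, y, z in cm, then the opening, from 0 (shut) to 1 (fully open). In form: [rx, ry, rz, dx, dy, dz, claw, rx, ry, rz, dx, dy, dz, claw, ...]. A call has 1 to 20 rows; each row shifts and turns the pose as measured when the row begins, along the tool's axes as they then stand; what a row does not reach is not made up. A row lasts 1/10 s, in which the tool goes at most 50 mm and 8.59 degrees, less where a joint would pass 70% of its speed; a pose out of reach is approached as far as the arm can. A call is refused whole if a number of a shift passes 5 or a number of a turn 0.15, either way. A call with a gripper value outside its range is refused whole. The fingers move at their own pace and stop on an object; "grip_force" is the grip in N (left out, the last holds). Time passes only in rows, so rows that do not move let the fingers close. It gives the time, the measured TCP pose, the force and the opening at its end, in the units of the state.
- monitor.get_obs(): the state, without advancing time (a new reading comes with each control period).
- viewer.get_image(name): name is "scene" or "top" or "wrist"; returns a dict with "frame" (480x640x3 uint8, red, green, blue), "depth" (480x640 float32, m along the optical axis (not along the pixel's ray), 0 where there is no reading), "camera_matrix" (3x3 intrinsics, pixels), "cam_to_world" (4x4, takes a point from camera to world coordinates). Camera axes: x right, y down, z forward; pixel columns grow to the right and rows downward; lengths in m; the calibration is good to about 2 mm. A picture is of the moment at which its call begins.
- ticket.finish_job(): hands the job in, once; it reports no verdict.
The state is a dict: "t": time; "q": joint angles; "dq": joint speeds; "effort": joint torques, N m; "tool_pos": TCP position; "tool_rot": TCP orientation; "contact_force": force on the tool from outside, world axes, zero at the start; "wrist_torque": the same for the moment, N m; "opening": finger opening in m.
Only numpy, scipy, OpenCV 4.12 (cv2) and the standard library are available. Lean on these libraries where they do the work, as an engineer would, in place of code of your own. Each camera call takes 0.05 s, during which the arm holds its last target.

TASK

Lay the try square on the pale firebrick board with its thin blade across the top of the heavy brass slab, the blade's outer edge in line with the scribed tick, and the thick stock flat on the board and flush along its whole length against the slab's near, ticked edge. Press the stock home against that edge with a steady push of about 10 N held for a moment, but gently enough that the slab, which lies loose, does not shift. Let go and leave the square there, with everything else left where it was.

Things in the scene. Friction and masses are not known exactly. Their poses are not given: they have to be found in the camera images.
- board: Pale firebrick board 260 x 260 x 25 mm, fixed on the bench. Origin: centre of its underside; z up; its top is 25 mm above the bench (z = 0). At yaw 0 its near side faces the robot (-x).
- slab: Heavy loose brass slab on the board, 120 (x) x 200 (y) x 8 mm, 1.65 kg, top 33 mm above the bench. Origin: centre of its underside. Its near edge is the 200 mm long side at x = -60 mm in its frame, facing the robot; at least 70 mm of bare board lies in front. It slides at a push of roughly 17 to 25 N and must not shift more than a few mm.
- tick (a point): Where the scribed tick meets the slab's near edge, on its top surface: at x = -60, y = +50 mm in the slab's frame (same axes as the slab). The tick is a thin dark line, 30 mm long, running from the edge in +x.
- stock_mid (a point): Centre (half-way up) of the try square's thick stock, dull aluminium, 26 (x) x 110 (y) x 30 mm high. Axes: z up, y along the stock, x along the blade. Blade: bright strip 2 mm thick, 25 mm wide, at y = +30 to +55, at mid-height, sticking out 120 mm to +x; passes 6 mm over the slab when the stock is on the board. Lies on the bench at first; 0.25 to 0.35 kg. On the board it slides at 1 to 3 N.
- face_blade_end (a point): On the square: corner point of the stock's inner face (the face on the blade's side, x = +13 mm from the stock's centre) at y = +55 mm, in line with the blade's outer edge, 5 mm above the stock's underside. Same axes.
- face_free_end (a point): On the square: the other end of the same inner face, at y = -55 mm, 5 mm above the stock's underside. Same axes.
- crucible: Bystander: square ceramic dish 50 x 50 x 26 mm on top of the slab, centred 35 mm to +x and 50 to 65 mm to -y of the slab's centre. Origin: centre of its underside.
- ingot_mould: Bystander: black ingot mould 130 x 55 x 34 mm with a wooden handle 70 mm long towards its +x, on the bench on the other side of the board from the square. Origin: centre of the block's underside.
- hex_key: Bystander: bent hex key about 95 mm long, 6 mm thick. Origin: on the bench under the middle of its long leg; beyond the board to the left.
- brush: Bystander: hand brush lying at the right of the bench.
- hammer: Bystander: hammer lying at the left of the bench.
- flux_jar: Bystander: white jar, 52 mm across and 60 mm high, beyond the board to the right. Origin: centre of its underside.
Things that resemble listed ones, but are neither listed nor needed, are in the scene too. Leave any green or red look-alike of the part that bears stock_mid alone.

How it is judged:
By the outcome, as a careful person would: the job done as asked, in the order asked, and still so for the second after the job is handed in, with the robot touching nothing.
It also fails if it takes over 54 s, if anything falls off the work surface, if the arm or the gripper's body presses on something with over 40 N, if the wrist force passes 120 N, or if a joint passes its speed limit or range.

## Working session

There is one attempt and no reset: what is moved stays moved. The work goes in short steps, Python scripts to look and compute and a tool call to move; the robot and the scene stay as the last step left them, time stands still between calls to the robot, and variables do not carry over. Pictures are saved under pics/ and viewed, and the job is handed in when it is done.

Besides the shell and the picture viewer there is one more tool, called after "Emit:" as name(argument=value, ...) on one line, values as JSON. servo_tool: Moves the arm, as the interface text tells. Its arguments: {"type":"object","properties":{"commands":{"type":"array","items":{"type":"number"}},"grip_force":{"type":"number"}},"required":["commands"]}

```bash
mkdir -p pics
cat > h.py <<'E'
import numpy as np, cv2
from station import monitor, viewer, ticket
def snap(name,fn):
    d=viewer.get_image(name); np.savez('pics/'+fn+'.npz',**d)
    cv2.imwrite('pics/'+fn+'.png',d['frame'][:,:,::-1]); return d
def world(d):
    K=d['camera_matrix'];T=d['cam_to_world'];z=d['depth']
    v,u=np.mgrid[0:480,0:640]
    P=np.stack([(u-K[0,2])/K[0,0]*z,(v-K[1,2])/K[1,1]*z,z],-1)
    return P@T[:3,:3].T+T[:3,3]
def load(fn): return dict(np.load('pics/'+fn+'.npz'))
E
python3 - <<'E'
from h import *
d=snap('top','top1');print(d['cam_to_world'],d['camera_matrix']);d=snap('scene','sc1');print(monitor.get_obs())
E
```

```text
[[-0.01146544 -0.998169    0.0593901   0.44815994]
 [-0.99988311  0.01084381 -0.01077874 -0.00283471]
 [ 0.01011499 -0.05950675 -0.99817665  1.08656366]
 [ 0.          0.          0.          1.        ]] [[440.1887112    0.         320.84206021]
 [  0.         440.1887112  237.6355861 ]
 [  0.           0.           1.        ]]
{'t': 0.1, 'q': array([-1.32798392e+00,  5.32798344e-02,  1.61419574e+00, -7.13527206e-06,
        1.47603200e+00, -1.19023523e-01]), 'dq': array([ 0.0015027 , -0.00180984, -0.0019812 ,  0.00040082, -0.00084284,
       -0.00122208]), 'effort': array([ 9.30020724e-04, -3.94899917e+01, -3.71363854e+01, -1.45298886e-04,
        3.82525308e-03, -1.08859388e-05]), 'tool_pos': array([ 0.22106897, -0.58388835,  0.19156955]), 'tool_rot': array([-0.37039411,  2.02617436, -2.02224231]), 'contact_force': array([-0.13431653, -0.27358199, -0.05360138]), 'wrist_torque': array([0.01872138, 0.03867779, 0.01168858]), 'opening': 0.08535892427529722}
```

View pics/top1.png

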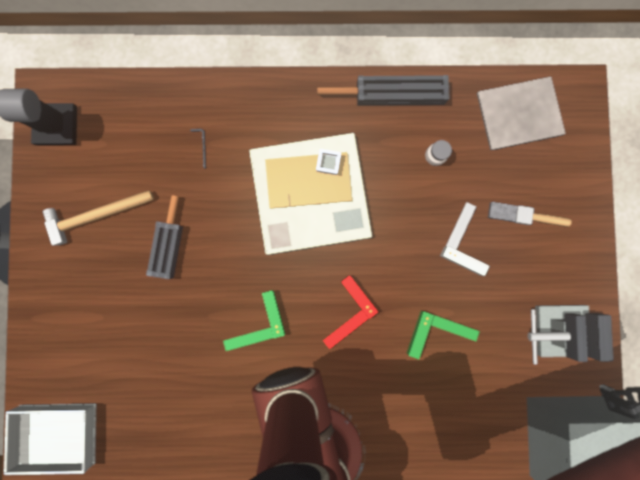

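View pics/sc1.png

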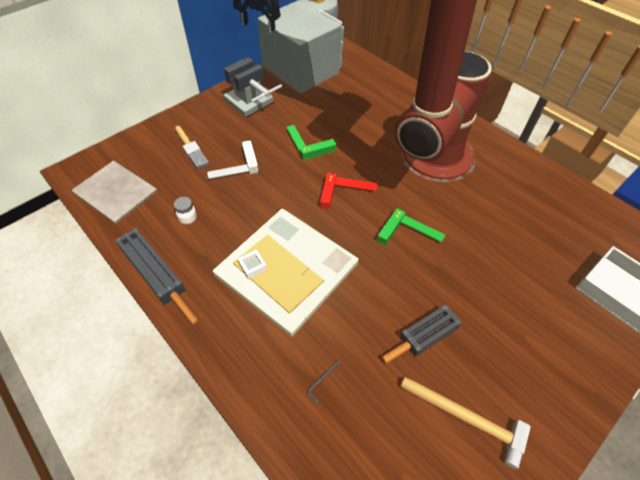

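Run:
```python
from h import *
d=load('top1')
f=d['frame'][:,:,::-1]
a=cv2.resize(f[190:290,425:525],(600,600),interpolation=cv2.INTER_CUBIC);cv2.imwrite('pics/sq1.png',a)
a=cv2.resize(f[125:260,240:380],None,fx=4.4,fy=4.4,interpolation=cv2.INTER_CUBIC);cv2.imwrite('pics/bd1.png',a)
P=world(d);hsv=cv2.cvtColor(f,cv2.COLOR_BGR2HSV)
Z=P[...,2]
def st(m,n):
    p=P[m];c,(w,h),an=cv2.minAreaRect(p[:,:2].astype(np.float32));print(n,m.sum(),np.median(p[:,2]),c,w,h,an)
    print(cv2.boxPoints(cv2.minAreaRect(p[:,:2].astype(np.float32))))
reg=np.zeros(Z.shape,bool);reg[195:285,430:500]=1
for lo,hi in [(.008,.024),(.024,.04)]:
    st(reg&(Z>lo)&(Z<hi),(lo,hi))
reg[:]=0;reg[125:260,240:380]=1
st(reg&(Z>.015)&(Z<.045),'board')
st(reg&(Z>.02)&(Z<.045)&(hsv[...,1]>80)&(hsv[...,0]<30)&(hsv[...,2]>140),'slab')
st(reg&(Z>.045),'cruc')
for n in [(262,468),(225,458),(255,480),(180,300),(225,320)]: print(n,P[n])
```

```text
(0.008, 0.024) 750 0.01760164972173639 (0.5248848795890808, -0.39371541142463684) 0.10537724941968918 0.18538182973861694 63.35825729370117
[[ 0.41840905 -0.3992464 ]
 [ 0.5841085  -0.48237354]
 [ 0.6313607  -0.38818443]
 [ 0.4656613  -0.3050573 ]]
(0.024, 0.04) 510 0.03114097479636746 (0.45260876417160034, -0.36118876934051514) 0.11122913658618927 0.026395704597234726 63.647796630859375
[[ 0.41609576 -0.40516564]
 [ 0.4397485  -0.41688237]
 [ 0.48912176 -0.3172119 ]
 [ 0.46546903 -0.30549517]]
board 11005 0.028032797896766715 (0.6215690970420837, 0.01187315583229065) 0.2608128786087036 0.2603495717048645 8.713418960571289
[[ 0.47294724  0.12078995]
 [ 0.5123882  -0.13655478]
 [ 0.77019095 -0.09704363]
 [ 0.73074996  0.16030109]]
slab 3401 0.03457325498729391 (0.6509771347045898, 0.013562195003032684) 0.11745726317167282 0.19716259837150574 5.074062347412109
[[ 0.5837598   0.10656302]
 [ 0.6011975  -0.08982694]
 [ 0.7181945  -0.07943863]
 [ 0.7007568   0.11695133]]
cruc 363 0.060586493261717056 (0.5836234092712402, -0.012739188969135284) 0.04991573467850685 0.2700449526309967 79.58650970458984
[[ 0.44631377 -0.01288056]
 [ 0.7119107  -0.06169138]
 [ 0.7209331  -0.01259782]
 [ 0.4553361   0.03621301]]
(262, 468) [ 0.44848569 -0.36647929  0.03284361]
(225, 458) [ 0.53889825 -0.34941988  0.0195349 ]
(255, 480) [ 4.65453279e-01 -4.08085345e-01  2.32047674e-04]
(180, 300) [0.6501597  0.03440587 0.03658508]
(225, 320) [ 0.54194949 -0.01260861  0.02529333]
```

View pics/sq1.png

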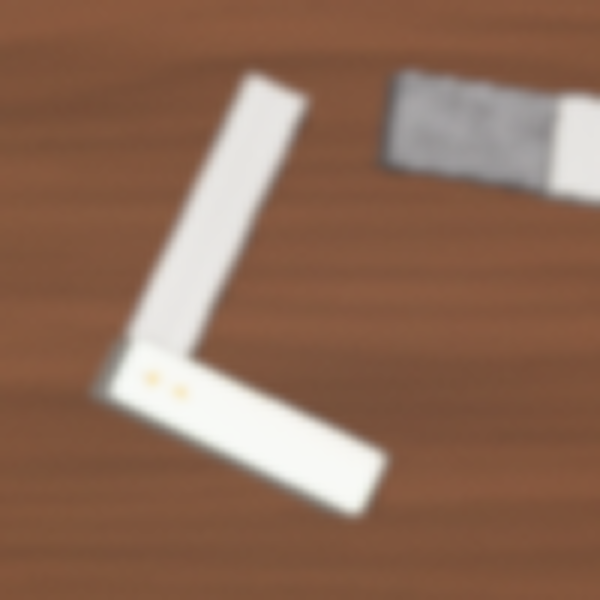

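View pics/bd1.png

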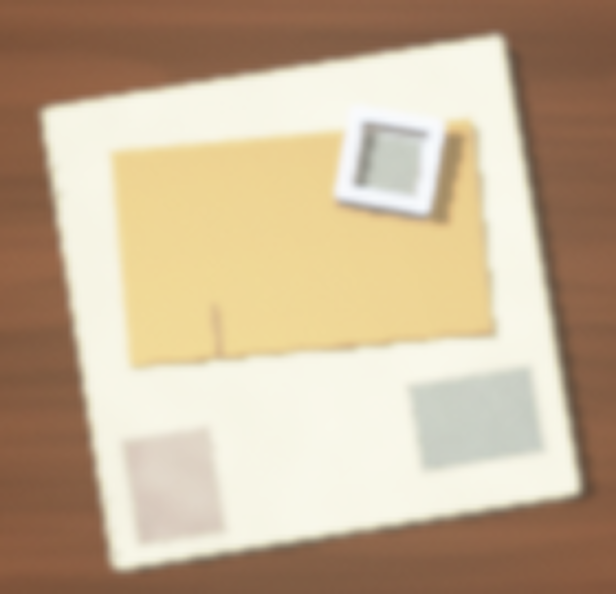

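```bash
cat >> h.py <<'E'
from scipy.spatial.transform import Rotation as R
def tgt(yaw,flip=False):
    # tool y down, tool z along dir(yaw)
    z=np.array([np.cos(yaw),np.sin(yaw),0])*(-1 if flip else 1); y=np.array([0,0,-1.]); x=np.cross(y,z)
    return R.from_matrix(np.stack([x,y,z],1))
def delta(pos,Rt):
    o=monitor.get_obs();Rc=R.from_rotvec(o['tool_rot'])
    print('t',round(o['t'],2),'pos',o['tool_pos'].round(4),'F',o['contact_force'].round(2),'op',round(o['opening'],4))
    print('rotvec tool',(Rc.inv()*Rt).as_rotvec().round(4),'shift tool cm',(Rc.inv().apply(np.array(pos)-o['tool_pos'])*100).round(2), 'in target frame',(Rt.inv().apply(np.array(pos)-o['tool_pos'])*100).round(2))
E
python3 - <<'E'
from h import *
print(R.from_rotvec(monitor.get_obs()['tool_rot']).as_matrix().round(3))
yaw=np.radians(-26.4); ys=np.array([-np.sin(yaw),np.cos(yaw)])
g=np.array([.4526,-.3612])+.005*ys
for f in (0,1): delta([*g,.12],tgt(yaw,f))
d=snap('wrist','w0')
E
```

```text
[[-0.935 -0.     0.354]
 [-0.354  0.002 -0.935]
 [-0.    -1.    -0.002]]
t 0.1 pos [ 0.2211 -0.5839  0.1916] F [-0.13 -0.27 -0.05] op 0.0854
rotvec tool [ 0.0017 -0.7482 -0.0009] shift tool cm [-29.9    7.19 -12.96] in target frame [-30.74   7.16  10.84]
t 0.1 pos [ 0.2211 -0.5839  0.1916] F [-0.13 -0.27 -0.05] op 0.0854
rotvec tool [1.2000e-03 2.3934e+00 2.2000e-03] shift tool cm [-29.9    7.19 -12.96] in target frame [ 30.74   7.16 -10.84]
```

View pics/w0.png

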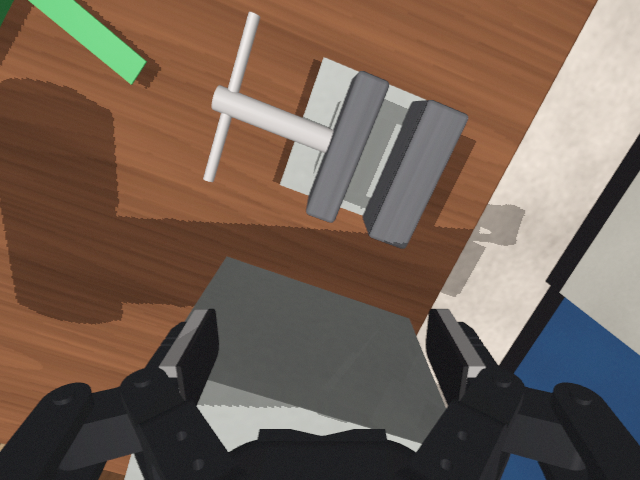

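Emit:
servo_tool(commands=[0, -0.125, 0, 0, 0, 0, 1, 0, -0.125, 0, 0, 0, 0, 1, 0, -0.125, 0, 0, 0, 0, 1, 0, -0.125, 0, 0, 0, 0, 1, 0, -0.125, 0, 0, 0, 0, 1, 0, -0.125, 0, 0, 0, 0, 1, 0, 0, 0, -3.8, 0, 1.4, 1, 0, 0, 0, -3.8, 0, 1.4, 1, 0, 0, 0, -3.8, 0, 1.4, 1, 0, 0, 0, -3.8, 0, 1.4, 1, 0, 0, 0, -3.8, 0, 1.4, 1, 0, 0, 0, -3.8, 0, 1.4, 1, 0, 0, 0, -3.8, 0, 1.4, 1, 0, 0, 0, 0, 0, 0, 1])

```text
t: 1.55
tool_pos: [0.4251, -0.3729, 0.1857]
tool_rot: [-0.97, 1.529, -1.508]
contact_force: [-0.5, -0.5, 0.4]
opening: 0.0849
```

Run:
```python
from h import *
yaw=np.radians(-26.4); ys=np.array([-np.sin(yaw),np.cos(yaw)])
g=np.array([.4526,-.3612])+.005*ys
delta([*g,.12],tgt(yaw))
d=snap('wrist','w1')
P=world(d);Z=P[...,2];m=(Z>.022)&(Z<.045)
v,u=np.mgrid[0:480,0:640]
f=d['frame'].astype(int)
m&=(f.max(-1)-f.min(-1)<40)&(v<330)
r=cv2.minAreaRect(P[m][:,:2].astype(np.float32));print(m.sum(),r,np.median(Z[m]));print(cv2.boxPoints(r))
```

```text
t 1.55 pos [ 0.4251 -0.3729  0.1857] F [-0.53 -0.49  0.39] op 0.0849
rotvec tool [ 0.0082  0.0293 -0.0088] shift tool cm [-2.66  6.57  2.07] in target frame [-2.77  6.57  1.94]
3785 ((0.5606217384338379, -0.3581317663192749), (0.2525166869163513, 0.21018052101135254), 50.95986557006836) 0.03018705700724761
[[ 0.39947194 -0.39000463]
 [ 0.56272024 -0.5223899 ]
 [ 0.72177154 -0.3262589 ]
 [ 0.55852324 -0.19387364]]
```

View pics/w1.png

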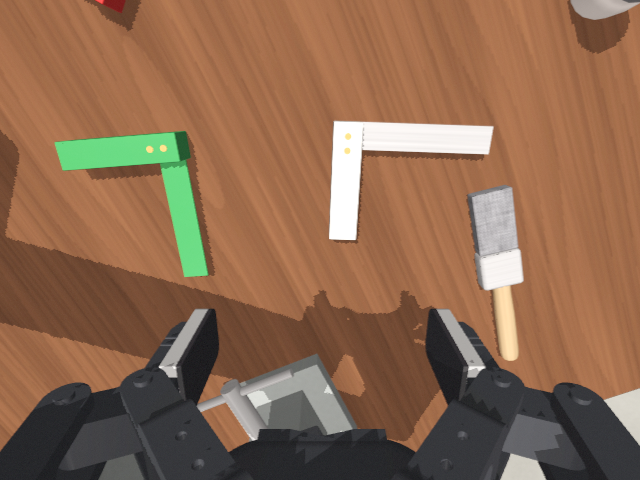

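Run:
```python
from h import *
d=load('w1');P=world(d);Z=P[...,2];v,u=np.mgrid[0:480,0:640]
f=d['frame'].astype(int)
m=(Z>.024)&(Z<.036)&(u>320)&(u<372)&(v>110)&(v<250)
r=cv2.minAreaRect(P[m][:,:2].astype(np.float32));print(m.sum(),r,np.median(Z[m]));b=cv2.boxPoints(r);print(b)
m=(Z>.010)&(Z<.022)&(u>372)&(u<500)&(v>110)&(v<165)
r=cv2.minAreaRect(P[m][:,:2].astype(np.float32));print(m.sum(),r,np.median(Z[m]));print(cv2.boxPoints(r))
# corner pixels by ray at z=.03
K=d['camera_matrix'];T=d['cam_to_world']
for px,z in [((334,122),.03),((363,122),.03),((330,239),.03),((357,240),.03),((493,127),.016),((490,154),.016)]:
    r=T[:3,:3]@np.linalg.inv(K)@np.array([*px,1]);print(px,T[:3,3]+r*(z-T[2,3])/r[2])
```

```text
3332 ((0.452777236700058, -0.3622868061065674), (0.1100904569029808, 0.026080511510372162), 63.43143844604492) 0.030163529467900796
[[ 0.41649404 -0.40568674]
 [ 0.43982044 -0.41735172]
 [ 0.48906043 -0.31888688]
 [ 0.46573403 -0.3072219 ]]
3287 ((0.5419384241104126, -0.35927948355674744), (0.025087540969252586, 0.10949055850505829), 63.364463806152344) 0.016255309845816246
[[ 0.48737937 -0.34594902]
 [ 0.58525044 -0.39503512]
 [ 0.5964975  -0.37260994]
 [ 0.4986264  -0.32352385]]
(334, 122) [ 0.46583534 -0.30850863  0.03      ]
(363, 122) [ 0.48896414 -0.31912526  0.03      ]
(330, 239) [ 0.41795631 -0.40619324  0.03      ]
(357, 240) [ 0.44142716 -0.41802567  0.03      ]
(493, 127) [ 0.59646604 -0.37366306  0.016     ]
(490, 154) [ 0.58705028 -0.3960428   0.016     ]
```

Run:
```python
from h import *
yaw=np.radians(-26.6); ys=np.array([-np.sin(yaw),np.cos(yaw)])
g=np.array([.4528,-.3620])+.003*ys
delta([*g,.010],tgt(yaw))
```

```text
t 1.6 pos [ 0.4239 -0.3743  0.1856] F [-0.01 -0.21 -0.62] op 0.0856
rotvec tool [ 0.0088  0.0314 -0.0076] shift tool cm [-2.5  17.56  2.27] in target frame [-2.7  17.56  2.03]
```

Emit:
servo_tool(commands=[0.009, 0.031, -0.008, -0.5, 1, 0.4, 1, 0, 0, 0, -1.1, 4, 0.8, 1, 0, 0, 0, -1.1, 4, 0.8, 1, 0, 0, 0, 0, 3, 0, 1, 0, 0, 0, 0, 0, 0, 1])

```text
t: 2.1
tool_pos: [0.4523, -0.3642, 0.0638]
tool_rot: [-0.952, 1.541, -1.552]
contact_force: [-0.3, 0.3, -0.4]
opening: 0.0857
```

Run:
```python
from h import *
yaw=np.radians(-26.6); ys=np.array([-np.sin(yaw),np.cos(yaw)])
g=np.array([.4528,-.3620])+.003*ys
delta([*g,.010],tgt(yaw))
d=snap('wrist','w2')
```

```text
t 2.1 pos [ 0.4523 -0.3642  0.0638] F [-0.26  0.26 -0.4 ] op 0.0857
rotvec tool [-0.0039 -0.0052  0.0054] shift tool cm [-0.54  5.38 -0.08] in target frame [-0.52  5.38 -0.06]
```

View pics/w2.png

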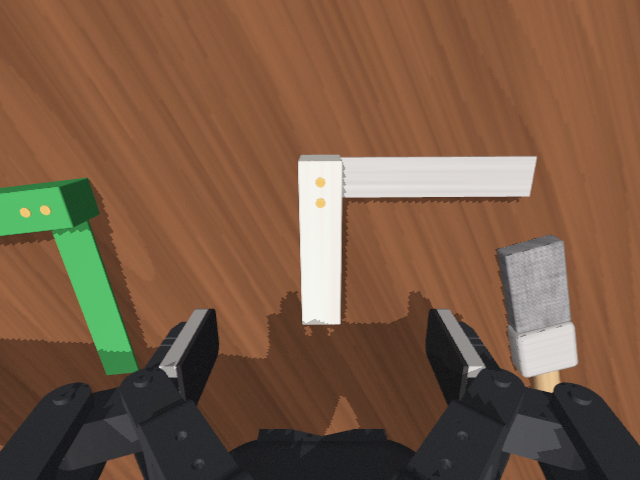

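Emit:
servo_tool(commands=[-0.004, -0.005, 0.005, -0.3, 2, -0.05, 1, 0, 0, 0, -0.2, 2, 0, 1, 0, 0, 0, 0, 1, 0, 1, 0, 0, 0, 0, 0.4, 0, 1, 0, 0, 0, 0, 0, 0, 1])

```text
t: 2.65
tool_pos: [0.4578, -0.3673, 0.0165]
tool_rot: [-0.947, 1.53, -1.558]
contact_force: [-0.6, 0.7, 0.9]
opening: 0.0854
```

Run:
```python
from h import *
yaw=np.radians(-26.6); ys=np.array([-np.sin(yaw),np.cos(yaw)])
g=np.array([.4528,-.3620])+.003*ys
delta([*g,.010],tgt(yaw))
```

```text
t 2.65 pos [ 0.4578 -0.3673  0.0165] F [-0.58  0.75  0.87] op 0.0854
rotvec tool [-0.0145 -0.0034  0.0055] shift tool cm [-0.55  0.64 -0.69] in target frame [-0.55  0.65 -0.68]
```

Emit:
servo_tool(commands=[-0.014, -0.003, 0.005, -0.5, 0.5, -0.6, 1, 0, 0, 0, 0, 0, 0, 1, 0, 0, 0, 0, 0, 0, 1])

```text
t: 2.95
tool_pos: [0.4558, -0.361, 0.0135]
tool_rot: [-0.952, 1.539, -1.546]
contact_force: [-0.7, -0.3, 0.2]
opening: 0.0851
```

Run:
```python
from h import *
yaw=np.radians(-26.6); ys=np.array([-np.sin(yaw),np.cos(yaw)])
g=np.array([.4528,-.3620])+.003*ys
delta([*g,.010],tgt(yaw))
```

```text
t 2.95 pos [ 0.4558 -0.361   0.0135] F [-0.7  -0.35  0.2 ] op 0.0851
rotvec tool [-0.0032 -0.0002  0.0014] shift tool cm [-0.08  0.35 -0.22] in target frame [-0.08  0.35 -0.22]
```

Emit:
servo_tool(commands=[-0.003, 0, 0.001, -0.1, 0.45, -0.25, 1, 0, 0, 0, 0, 0, 0, 1, 0, 0, 0, 0, 0, 0, 0.6, 0, 0, 0, 0, 0, 0, 0, 0, 0, 0, 0, 0, 0, 0, 0, 0, 0, 0, 0, 0, 0, 0, 0, 0, 0, 0, 0, 0, 0, 0, 0, 0, 0, 0, 0], grip_force=50)

```text
t: 3.75
tool_pos: [0.4545, -0.3593, 0.0098]
tool_rot: [-0.953, 1.54, -1.544]
contact_force: [0.3, 0.2, 0.4]
opening: 0.0001
```

Run:
```python
from h import *
yaw=np.radians(-26.6); ys=np.array([-np.sin(yaw),np.cos(yaw)])
g=np.array([.4528,-.3620])+.003*ys
delta([*g,.010],tgt(yaw))
d=snap('wrist','w3')
```

```text
t 3.75 pos [ 0.4545 -0.3593  0.0098] F [0.27 0.16 0.41] op 0.0001
rotvec tool [-0.0019  0.0001  0.001 ] shift tool cm [ 0.01 -0.02 -0.03] in target frame [ 0.01 -0.02 -0.03]
```

View pics/w3.png

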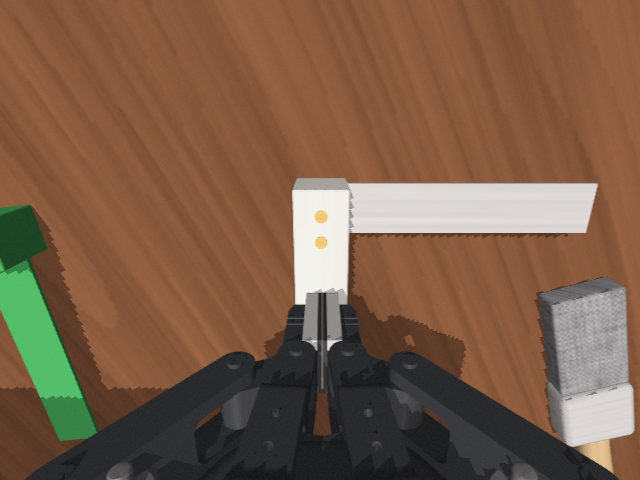

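Run:
```python
from h import *
d=load('w3');P=world(d);Z=P[...,2]
for n in [(215,320),(260,320),(285,320),(298,320),(298,312),(330,312),(345,315),(370,315)]: print(n,P[n].round(4))
d=snap('scene','sc2')
f=d['frame'][:,:,::-1][110:230,170:330]
cv2.imwrite('pics/sc2c.png',cv2.resize(f,None,fx=5,fy=5,interpolation=cv2.INTER_CUBIC))
```

```text
(215, 320) [ 0.472  -0.3236  0.0308]
(260, 320) [ 0.4619 -0.3438  0.0296]
(285, 320) [ 0.4562 -0.3553  0.0304]
(298, 320) [ 0.4597 -0.3483  0.0575]
(298, 312) [ 0.4566 -0.3472  0.0568]
(330, 312) [ 0.4574 -0.3469  0.0808]
(345, 315) [ 0.4573 -0.3495  0.0861]
(370, 315) [ 0.4559 -0.3526  0.0945]
```

View pics/sc2c.png

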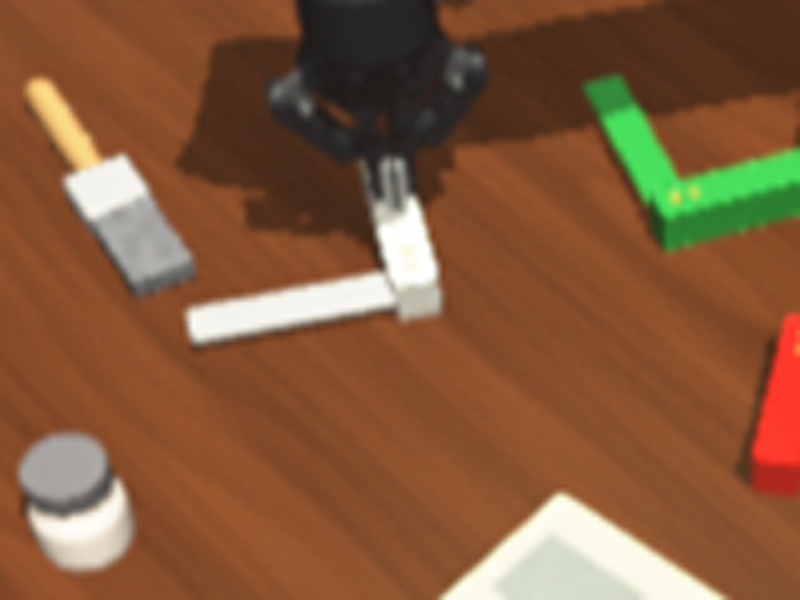

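Run:
```python
from h import *
d=load('w3');P=world(d);Z=P[...,2]
print(d['cam_to_world'].round(4))
for c in (300,312,326,336): print(c,[(r,*P[r,c].round(3)) for r in range(284,345,5)])
a=cv2.resize(d['frame'][150:400,220:430,::-1],None,fx=3,fy=2.4,interpolation=cv2.INTER_CUBIC);cv2.imwrite('pics/w3c.png',a)
for nm in ('sc2','sc1'):
  d=load(nm);P=world(d);Z=P[...,2]
  # scene: points near gripper axis
  m=(np.hypot(P[...,0]-.4545,P[...,1]+.3593)<.04)&(Z>.034)&(d['depth']>0)
  print(nm,m.sum(), np.sort(Z[m])[:12].round(3))
d=load('w1');P=world(d)
for n in [(330,190),(345,180),(320,205),(312,212),(330,450)]: print(n,P[n].round(4))
```

```text
[[ 0.8946 -0.4228 -0.1448  0.493 ]
 [-0.4469 -0.8449 -0.2939 -0.2828]
 [ 0.002   0.3276 -0.9448  0.1912]
 [ 0.      0.      0.      1.    ]]
300 [(284, np.float64(0.447), np.float64(-0.351), np.float64(0.03)), (289, np.float64(0.447), np.float64(-0.353), np.float64(0.031)), (294, np.float64(0.445), np.float64(-0.355), np.float64(0.03)), (299, np.float64(0.444), np.float64(-0.358), np.float64(0.03)), (304, np.float64(0.442), np.float64(-0.361), np.float64(0.03)), (309, np.float64(0.451), np.float64(-0.348), np.float64(0.06)), (314, np.float64(0.451), np.float64(-0.348), np.float64(0.063)), (319, np.float64(0.451), np.float64(-0.349), np.float64(0.066)), (324, np.float64(0.451), np.float64(-0.349), np.float64(0.07)), (329, np.float64(0.451), np.float64(-0.349), np.float64(0.073)), (334, np.float64(0.452), np.float64(-0.348), np.float64(0.078)), (339, np.float64(0.451), np.float64(-0.35), np.float64(0.079)), (344, np.float64(0.455), np.float64(-0.343), np.float64(0.092))]
312 [(284, np.float64(0.453), np.float64(-0.353), np.float64(0.03)), (289, np.float64(0.452), np.float64(-0.355), np
[... 2001 characters left out ...]
t64(-0.351), np.float64(0.07)), (319, np.float64(0.465), np.float64(-0.351), np.float64(0.072)), (324, np.float64(0.464), np.float64(-0.352), np.float64(0.075)), (329, np.float64(0.465), np.float64(-0.351), np.float64(0.08)), (334, np.float64(0.465), np.float64(-0.351), np.float64(0.083)), (339, np.float64(0.464), np.float64(-0.352), np.float64(0.084)), (344, np.float64(0.465), np.float64(-0.35), np.float64(0.09))]
sc2 1744 [0.034 0.035 0.049 0.05  0.052 0.052 0.054 0.056 0.057 0.057 0.057 0.058]
sc1 1 [0.035]
(330, 190) [ 0.3885 -0.3441  0.2559]
(345, 180) [ 0.3883 -0.344   0.2647]
(320, 205) [ 0.3914 -0.3455  0.2492]
(312, 212) [ 0.3915 -0.3464  0.2421]
(330, 450) [ 0.4719 -0.3826  0.2549]
```

View pics/w3c.png

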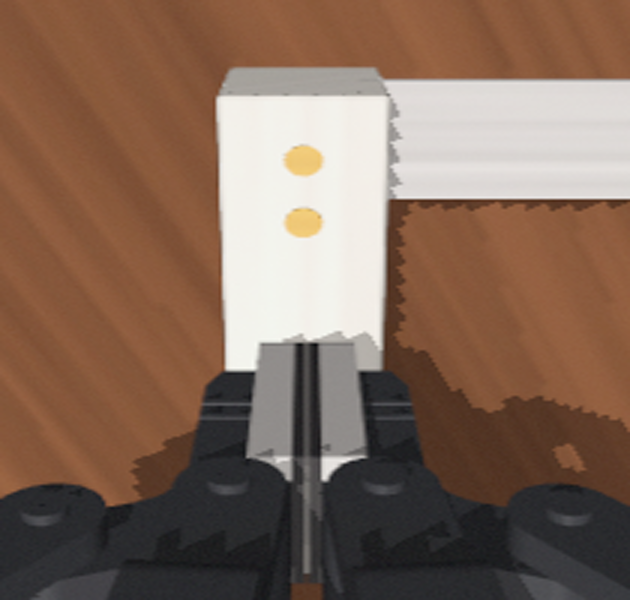

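Emit:
servo_tool(commands=[0, 0, 0, 0, 0, 0, 1, 0, 0, 0, 0, 0, 0, 1, 0, 0, 0, 0, 0, 0, 1, 0, 0, 0, 0, 0, 0, 1, 0, 0, 0, 0, 0, 0, 1, 0, 0, 0, 0, 0, 0, 1, 0, 0, 0, 0, 1, 0, 1, 0, 0, 0, 0, 1, 0, 1, 0, 0, 0, 0, 1, 0, 1, 0, 0, 0, 0, 0, 0, 1])

```text
t: 4.85
tool_pos: [0.454, -0.359, -0.0234]
tool_rot: [-0.953, 1.541, -1.543]
contact_force: [-0.3, 0.5, 0.3]
opening: 0.0855
```

Run:
```python
from h import *
yaw=np.radians(-26.6); ys=np.array([-np.sin(yaw),np.cos(yaw)])
g=np.array([.4528,-.3620])+.003*ys
delta([*g,-.035],tgt(yaw))
d=snap('wrist','w4')
P=world(d)
for c in (160,180,200,210,215,430,440,450,460): print(c,[(r,*P[r,c].round(3).tolist()) for r in range(295,345,8)])
```

```text
t 4.85 pos [ 0.454  -0.359  -0.0234] F [-0.27  0.5   0.27] op 0.0855
rotvec tool [-0.0008 -0.      0.0006] shift tool cm [0.03 1.16 0.02] in target frame [0.03 1.16 0.02]
160 [(295, 0.386, -0.324, 0.001), (303, 0.383, -0.327, 0.0), (311, 0.381, -0.331, 0.002), (319, 0.379, -0.334, 0.002), (327, 0.374, -0.339, -0.001), (335, 0.372, -0.343, -0.001), (343, 0.369, -0.347, -0.001)]
180 [(295, 0.394, -0.328, 0.0), (303, 0.392, -0.332, 0.001), (311, 0.389, -0.336, 0.0), (319, 0.386, -0.339, -0.0), (327, 0.411, -0.328, 0.04), (335, 0.416, -0.327, 0.05), (343, 0.418, -0.327, 0.055)]
200 [(295, 0.402, -0.333, 0.0), (303, 0.4, -0.336, -0.0), (311, 0.418, -0.328, 0.034), (319, 0.42, -0.328, 0.04), (327, 0.422, -0.329, 0.046), (335, 0.421, -0.331, 0.047), (343, 0.42, -0.333, 0.048)]
210 [(295, 0.406, -0.335, -0.001), (303, 0.405, -0.338, 0.001), (311, 0.422, -0.329, 0.035), (319, 0.42, -0.332, 0.035), (327, 0.419, -0.334, 0.036), (335, 0.417, -0.337, 0.036), (343, 0.417, -0.339, 0.039)]
215 [(295, 0.408, -0.336, -0.001), (303, 0.406, -0.34, -0.0), (311, 0.404, -0.343, 0.001), (319, 0.419, -0.335,
[... 208 characters left out ...]
), (327, 0.495, -0.375, 0.032), (335, 0.493, -0.377, 0.034), (343, 0.492, -0.379, 0.036)]
440 [(295, 0.506, -0.385, -0.001), (303, 0.504, -0.388, 0.001), (311, 0.5, -0.369, 0.034), (319, 0.499, -0.368, 0.04), (327, 0.498, -0.368, 0.044), (335, 0.496, -0.372, 0.043), (343, 0.495, -0.373, 0.046)]
450 [(295, 0.51, -0.387, -0.0), (303, 0.509, -0.391, -0.001), (311, 0.507, -0.395, 0.0), (319, 0.502, -0.37, 0.039), (327, 0.501, -0.369, 0.045), (335, 0.499, -0.369, 0.049), (343, 0.498, -0.367, 0.055)]
460 [(295, 0.514, -0.389, 0.0), (303, 0.513, -0.393, -0.0), (311, 0.511, -0.397, 0.001), (319, 0.51, -0.401, 0.0), (327, 0.504, -0.37, 0.046), (335, 0.502, -0.369, 0.051), (343, 0.501, -0.369, 0.055)]
```

View pics/w4.png

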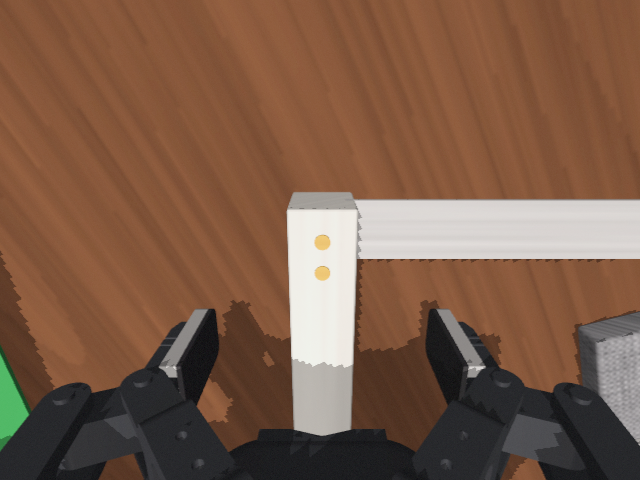

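Emit:
servo_tool(commands=[0, 0, 0, 0, 0.7, 0, 1, 0, 0, 0, 0, 0.5, 0, 1, 0, 0, 0, 0, 0.2, 0, 1, 0, 0, 0, 0, 0, 0, 0, 0, 0, 0, 0, 0, 0, 0, 0, 0, 0, 0, 0, 0, 0, 0, 0, 0, 0, 0, 0, 0, 0, 0, 0, 0, 0, 0, 0, 0, 0, 0, 0, 0, 0, 0, 0, 0, 0, 0, 0, 0, 0], grip_force=50)

```text
t: 5.9
tool_pos: [0.4553, -0.3602, -0.037]
tool_rot: [-0.952, 1.538, -1.546]
contact_force: [0.3, 0.5, -0.3]
opening: 0.0249
```

Run:
```python
from h import *
yaw=np.radians(-26.6); ys=np.array([-np.sin(yaw),np.cos(yaw)])
g=np.array([.4528,-.3620])+.003*ys
delta([*g,-.035],tgt(yaw))
d=snap('wrist','w5')
```

```text
t 5.9 pos [ 0.4553 -0.3602 -0.037 ] F [ 0.27  0.54 -0.25] op 0.0249
rotvec tool [-0.004   0.0001  0.0017] shift tool cm [-0.03 -0.2  -0.14] in target frame [-0.03 -0.2  -0.14]
```

View pics/w5.png

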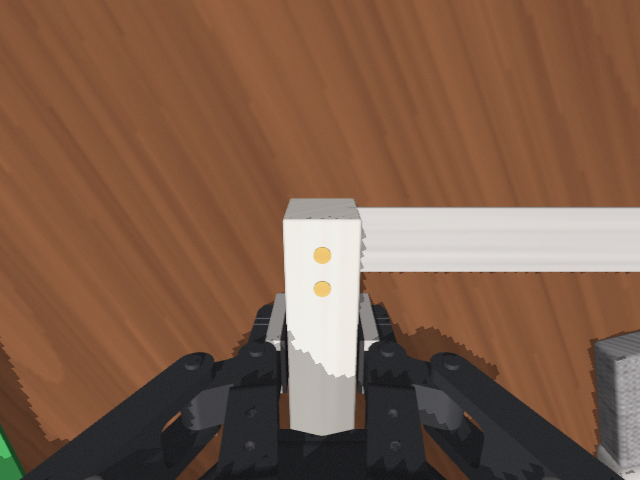

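Run:
```python
from h import *
d=load('w5')
P=world(d)
for c in (268,272,276,280,283,362,366,370,374): print(c,[(r,*P[r,c].round(3).tolist()) for r in range(290,322,4)])
```

```text
268 [(290, 0.439, -0.34, 0.0), (294, 0.438, -0.342, 0.0), (298, 0.437, -0.344, 0.0), (302, 0.436, -0.346, 0.0), (306, 0.439, -0.344, 0.008), (310, 0.439, -0.344, 0.012), (314, 0.44, -0.344, 0.016), (318, 0.44, -0.344, 0.019)]
272 [(290, 0.441, -0.341, 0.001), (294, 0.44, -0.343, -0.0), (298, 0.439, -0.345, 0.0), (302, 0.438, -0.347, 0.0), (306, 0.441, -0.344, 0.01), (310, 0.444, -0.341, 0.02), (314, 0.444, -0.341, 0.022), (318, 0.444, -0.341, 0.026)]
276 [(290, 0.442, -0.342, 0.0), (294, 0.444, -0.341, 0.007), (298, 0.444, -0.341, 0.01), (302, 0.444, -0.342, 0.013), (306, 0.445, -0.342, 0.017), (310, 0.445, -0.342, 0.02), (314, 0.445, -0.342, 0.023), (318, 0.445, -0.343, 0.024)]
280 [(290, 0.444, -0.343, 0.001), (294, 0.446, -0.341, 0.008), (298, 0.446, -0.341, 0.011), (302, 0.446, -0.342, 0.013), (306, 0.446, -0.342, 0.017), (310, 0.446, -0.343, 0.019), (314, 0.447, -0.342, 0.023), (318, 0.447, -0.343, 0.025)]
283 [(290, 0.445, -0.343, 0.001), (294, 0.447, -0.342, 0.007), (298, 0.447, -0.342, 0.01), (302, 0.447, -0.343, 0.014), (306, 0.447, -0.343, 0.017), (310, 0.447, -0.343, 0.02)
[... 292 characters left out ...]

366 [(290, 0.478, -0.36, -0.0), (294, 0.478, -0.358, 0.007), (298, 0.477, -0.358, 0.01), (302, 0.477, -0.357, 0.014), (306, 0.477, -0.357, 0.018), (310, 0.476, -0.357, 0.02), (314, 0.476, -0.357, 0.022), (318, 0.476, -0.357, 0.025)]
370 [(290, 0.479, -0.361, -0.0), (294, 0.478, -0.362, 0.0), (298, 0.478, -0.364, 0.001), (302, 0.477, -0.366, 0.001), (306, 0.478, -0.358, 0.016), (310, 0.478, -0.358, 0.02), (314, 0.477, -0.357, 0.023), (318, 0.477, -0.357, 0.027)]
374 [(290, 0.481, -0.361, 0.0), (294, 0.48, -0.364, -0.001), (298, 0.479, -0.365, -0.0), (302, 0.478, -0.367, -0.001), (306, 0.479, -0.363, 0.01), (310, 0.478, -0.362, 0.014), (314, 0.478, -0.362, 0.017), (318, 0.477, -0.363, 0.019)]
```

Emit:
servo_tool(commands=[0, 0, 0, 0, 0, 0, 0.5, 0, 0, 0, 0, 0, 0, 0.5, 0, 0, 0, 0, 0, 0, 0.5, -0.004, 0, 0.002, 0, -0.5, -0.1, 0.5, 0, 0, 0, 0, -0.2, 0, 0.5, 0, 0, 0, 0, 0, 0, 0.5])

```text
t: 6.55
tool_pos: [0.4546, -0.3599, -0.029]
tool_rot: [-0.952, 1.542, -1.542]
contact_force: [-0.7, -0.0, 0.1]
opening: 0.0427
```

Run:
```python
from h import *
yaw=np.radians(-26.6); ys=np.array([-np.sin(yaw),np.cos(yaw)])
g=np.array([.4528,-.3620])+.003*ys
delta([*g,-.030],tgt(yaw))
```

```text
t 6.55 pos [ 0.4546 -0.3599 -0.029 ] F [-0.75 -0.01  0.12] op 0.0427
rotvec tool [-0.0003  0.0001 -0.0003] shift tool cm [-0.03  0.1  -0.06] in target frame [-0.03  0.1  -0.06]
```

Tip is now about 14.5 mm up. I'll grip and lift.

Emit:
servo_tool(commands=[0, 0, 0, 0, 0, 0, 0, 0, 0, 0, 0, 0, 0, 0, 0, 0, 0, 0, 0, 0, 0, 0, 0, 0, 0, 0, 0, 0, 0, 0, 0, 0, 0, 0, 0, 0, 0, 0, 0, 0, 0, 0, 0, 0, -1, 0, 0, 0, 0, 0, 0, -2, 0, 0, 0, 0, 0, 0, -3, 0, 0, 0, 0, 0, 0, -3, 0, 0, 0, 0, 0, 0, -2, 0, 0, 0, 0, 0, 0, 0, 0, 0], grip_force=60)

```text
validation failed for argument at $.co...
```

Run:
```python
from h import *
yaw=np.radians(-26.6); ys=np.array([-np.sin(yaw),np.cos(yaw)])
g=np.array([.4528,-.3620])+.003*ys
delta([*g,-.030],tgt(yaw))
d=snap('wrist','w6')
P=world(d)
for n in [(225,320),(270,320),(235,420),(235,500),(235,560)]: print(n,P[n].round(4))
d=snap('top','top2')
```

```text
t 6.55 pos [ 0.4546 -0.3599 -0.029 ] F [-0.75 -0.01  0.12] op 0.0427
rotvec tool [-0.0003  0.0001 -0.0003] shift tool cm [-0.03  0.1  -0.06] in target frame [-0.03  0.1  -0.06]
(225, 320) [ 0.4755 -0.3178  0.0302]
(270, 320) [ 0.468  -0.3328  0.0311]
(235, 420) [ 0.5065 -0.3422  0.0178]
(235, 500) [ 0.5346 -0.3566  0.0168]
(235, 560) [ 0.5561 -0.3677  0.0157]
```

View pics/w6.png

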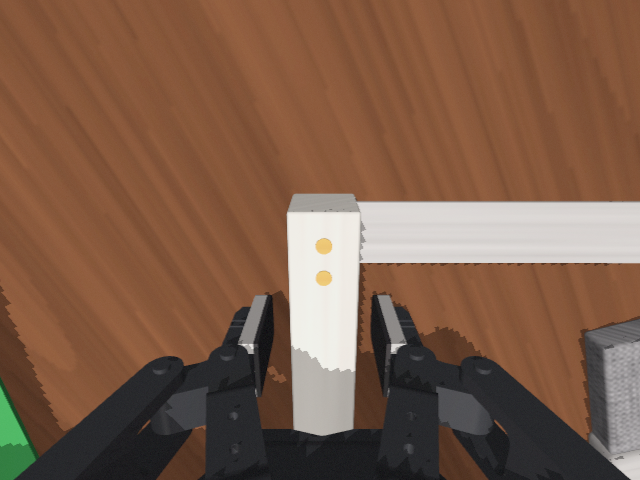

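Emit:
servo_tool(commands=[0, 0, 0, 0, 0, 0, 0, 0, 0, 0, 0, 0, 0, 0, 0, 0, 0, 0, 0, 0, 0, 0, 0, 0, 0, 0, 0, 0, 0, 0, 0, 0, 0, 0, 0, 0, 0, 0, 0, 0, 0, 0, 0, 0, 0, 0, -1, 0, 0, 0, 0, 0, 0, -2, 0, 0, 0, 0, 0, 0, -3, 0, 0, 0, 0, 0, 0, -3, 0, 0, 0, 0, 0, 0, -2, 0, 0, 0, 0, 0, 0, 0, 0, 0], grip_force=60)

```text
t: 7.85
tool_pos: [0.4504, -0.3558, 0.0803]
tool_rot: [-0.955, 1.555, -1.531]
contact_force: [-0.5, -0.4, -3.7]
opening: 0.0251
```

Run:
```python
from h import *
yaw=np.radians(-26.6); ys=np.array([-np.sin(yaw),np.cos(yaw)])
g=np.array([.4528,-.3620])+.003*ys
delta([*g,-.030],tgt(yaw))
d=snap('wrist','w7')
P=world(d)
for n in [(225,320),(270,320),(235,420),(235,500),(235,560)]: print(n,P[n].round(4))
```

```text
t 7.85 pos [ 0.4504 -0.3558  0.0803] F [-0.51 -0.41 -3.69] op 0.0251
rotvec tool [ 0.0123  0.0001 -0.0045] shift tool cm [ 0.19 11.03  0.62] in target frame [ 0.14 11.03  0.49]
(225, 320) [ 0.4718 -0.3144  0.139 ]
(270, 320) [ 0.4641 -0.3298  0.139 ]
(235, 420) [ 0.5031 -0.3396  0.1242]
(235, 500) [ 0.5312 -0.3533  0.1246]
(235, 560) [ 0.5522 -0.3638  0.1243]
```

View pics/w7.png

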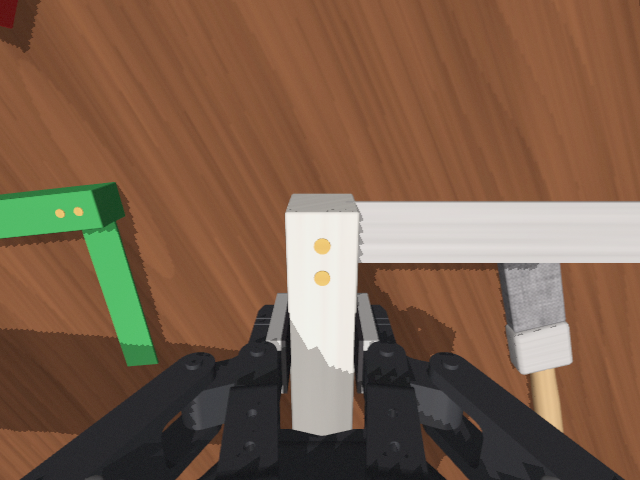

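Run:
```python
from h import *
delta([.545,.002,.09],tgt(np.radians(5.07)))
```

```text
t 7.9 pos [ 0.4497 -0.355   0.0785] F [-0.4   0.58 -3.32] op 0.0246
rotvec tool [ 0.013  -0.5526 -0.0094] shift tool cm [-36.2   -0.84  -7.47] in target frame [-34.72  -1.15  12.65]
```

Emit:
servo_tool(commands=[0.003, -0.08, -0.002, 0, -0.3, 0, 0, 0.003, -0.08, -0.002, 0, -0.3, 0, 0, 0.003, -0.08, -0.002, 0, -0.3, 0, 0, 0.003, -0.08, -0.002, 0, -0.2, 0, 0, 0, -0.08, 0, 0, 0, 0, 0, 0, -0.08, 0, 0, 0, 0, 0, 0, -0.07, 0, 0, 0, 0, 0, 0, 0, 0, -2, 0, 0.5, 0, 0, 0, 0, -3, 0, 1.1, 0, 0, 0, 0, -3.5, 0, 1.3, 0, 0, 0, 0, -3.5, 0, 1.3, 0, 0, 0, 0, -3.5, 0, 1.3, 0, 0, 0, 0, -3.5, 0, 1.3, 0, 0, 0, 0, -3.5, 0, 1.3, 0, 0, 0, 0, -3.5, 0, 1.3, 0, 0, 0, 0, -3, 0, 1.1, 0, 0, 0, 0, -3, 0, 1, 0, 0, 0, 0, 0, 0, 0, 0, 0, 0, 0, 0, 0, 0, 0])

```text
t: 9.8
tool_pos: [0.5078, 0.0104, 0.0573]
tool_rot: [-1.263, 1.19, -1.082]
contact_force: [-0.5, 0.8, -3.4]
opening: 0.0247
```

Run:
```python
from h import *
delta([.545,.002,.09],tgt(np.radians(5.07)))
d=snap('wrist','w8')
delta([.545,.002,.09],tgt(np.radians(5.07)))
```

```text
t 9.8 pos [0.5078 0.0104 0.0573] F [-0.53  0.77 -3.4 ] op 0.0247
rotvec tool [ 0.0493  0.0117 -0.0416] shift tool cm [ 1.07 -3.49  3.45] in target frame [ 1.17 -3.27  3.63]
t 9.85 pos [0.5076 0.0103 0.0572] F [-0.49  0.8  -2.35] op 0.0248
rotvec tool [ 0.0496  0.011  -0.0423] shift tool cm [ 1.05 -3.51  3.47] in target frame [ 1.16 -3.28  3.65]
```

View pics/w8.png

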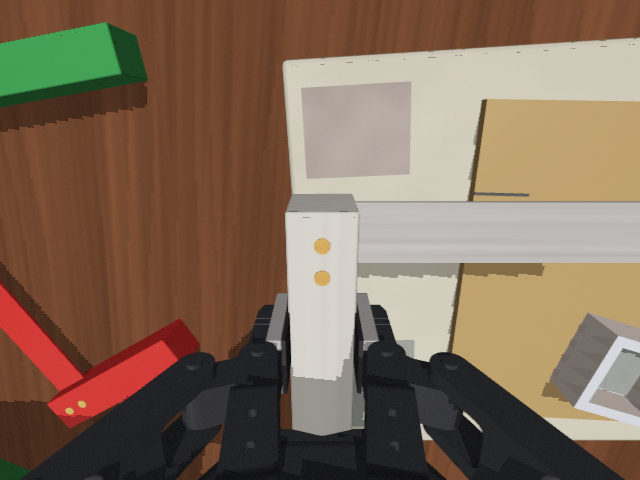

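```bash
cat >> h.py <<'E'
def ray(d,u,v,z):
    K=d['camera_matrix'];T=d['cam_to_world']
    r=T[:3,:3]@np.linalg.inv(K)@np.array([u,v,1.]);return T[:3,3]+r*(z-T[2,3])/r[2]
E
python3 - <<'E'
from h import *
d=load('w8')
a=cv2.resize(d['frame'][80:420,420:560,::-1],None,fx=2.5,fy=1.75,interpolation=cv2.INTER_CUBIC);cv2.imwrite('pics/w8c.png',a)
hsv=cv2.cvtColor(d['frame'],cv2.COLOR_RGB2HSV)
S=hsv[...,1].astype(float)
pts=[]
for v in list(range(105,190,3))+list(range(285,400,3)):
    row=S[v,430:520]; k=np.argmax(np.diff(cv2.GaussianBlur(row[None],(5,1),1)[0]));pts.append((430+k+.5,v))
pts=np.array(pts);
W=np.array([ray(d,u,v,.033) for u,v in pts])
l=cv2.fitLine(W[:,:2].astype(np.float32),cv2.DIST_HUBER,0,.01,.01).ravel();print('line',l,'yaw',np.degrees(np.arctan2(-l[0],l[1])))
n=np.array([l[1],-l[0]]);r=(W[:,:2]-l[2:])@n;print((r*1000).round(1))
for p in [(474,194),(527,195),(484,99)]: print(p,ray(d,*p,.033))
psi=np.radians(5.07);c=np.array([.651,.0136]);Rm=np.array([[np.cos(psi),-np.sin(psi)],[np.sin(psi),np.cos(psi)]])
print('pred tick',c+Rm@[-.06,.05],'tick end',c+Rm@[-.03,.05],'corner',c+Rm@[-.06,.1])
P=world(d);Z=P[...,2];m=np.zeros(Z.shape,bool);m[200:440,285:360]=1;m&=(Z>.1)&(Z<.13)
print(np.median(Z[m]));r=cv2.minAreaRect(P[m][:,:2].astype(np.float32));print(r)
print(P[215:420:40,320].round(4),P[235,380:640:60].round(4))
E
```

```text
line [ 0.08471915 -0.9964049   0.5880704   0.03683009] yaw -175.14012
[ -0.3   0.   -0.2   0.1  -0.1   0.2   0.    0.3   0.1  -0.1   0.2   0.
  -0.2   0.1  -0.1   0.2   0.    0.3   0.1  -0.1  -0.3   0.   -0.2   0.1
  -0.1  -0.3   0.   -0.2   0.1   0.2  -0.    0.3   0.1  -0.2   0.2  -0.
   0.3   0.1  -0.2   0.2  -0.    0.3   0.1   0.4   0.2  -0.1   0.3   0.1
   0.4   0.2  -0.1   0.3  -4.4  -9.1 -11.9 -14.7 -17.5 -20.4 -23.2 -26.1
 -29.  -31.9 -34.8 -37.7 -40.7 -43.6 -46.6 -49.5]
(474, 194) [0.58891734 0.05927562 0.033     ]
(527, 195) [0.61797124 0.06194412 0.033     ]
(484, 99) [0.58307361 0.10920169 0.033     ]
pred tick [0.58681611 0.05810201] tick end [0.61669874 0.06075319] corner [0.58239748 0.10790638]
0.11661872306969942
((0.5109978318214417, 0.009874384850263596), (0.031223375350236893, 0.10132990032434464), 5.501884937286377)
[[ 0.5063  0.0581  0.1179]
 [ 0.5078  0.0435  0.1181]
 [ 0.5094  0.0277  0.1176]
 [ 0.5111  0.0099  0.1161]
 [ 0.5129 -0.0081  0.1164]
 [ 0.515  -0.0301  0.1139]] [[0.53   0.0492 0.1034]
 [0.5535 0.0515 0.1016]
 [0.5772 0.0537 0.0997]
 [0.6007 0.0561 0.0986]
 [0.6239 0.0586 0.0979]]
```

View pics/w8c.png

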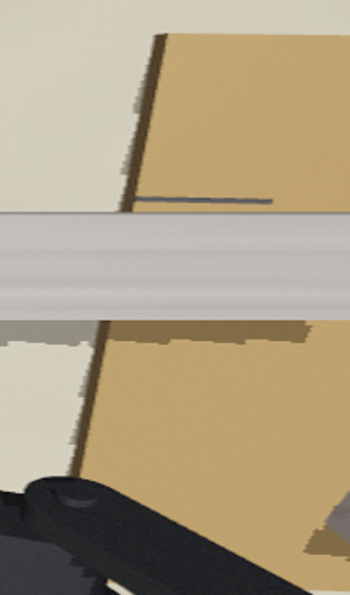

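Run:
```python
from h import *
delta([.5724,.0057,.05],tgt(np.radians(4.95)))
```

```text
t 9.85 pos [0.5076 0.0103 0.0572] F [-0.49  0.8  -2.35] op 0.0248
rotvec tool [ 0.0497  0.0131 -0.0422] shift tool cm [1.12 0.35 6.43] in target frame [1.02 0.72 6.42]
```

Emit:
servo_tool(commands=[0.03, 0.008, -0.025, 0, 0, 0, 0, 0.02, 0.005, -0.017, 0, 0, 0, 0, 0, 0, 0, 0.3, 0, 1.6, 0, 0, 0, 0, 0.3, 0, 1.6, 0, 0, 0, 0, 0.2, 0, 1.6, 0, 0, 0, 0, 0.2, 0, 1.2, 0, 0, 0, 0, 0, 0, 0, 0, 0, 0, 0, 0, 0, 0, 0])

```text
t: 10.65
tool_pos: [0.5648, -0.0, 0.0529]
tool_rot: [-1.249, 1.156, -1.153]
contact_force: [1.2, -0.0, -3.5]
opening: 0.0254
```

```bash
cat > m.py <<'E'
from h import *
import sys
def meas(fn):
    d=snap('wrist',fn);P=world(d);Z=P[...,2]
    delta([.5724,.0057,.05],tgt(np.radians(4.95)))
    m=np.zeros(Z.shape,bool);m[212:440,285:362]=1
    zt=np.median(Z[216:300,310:330]);m&=abs(Z-zt)<.008
    A=P[m];r=cv2.minAreaRect(A[:,:2].astype(np.float32));print('stock top z',zt,'rect',r)
    c=np.linalg.lstsq(np.c_[A[:,:2],np.ones(len(A))],A[:,2],rcond=None)[0];print('top slopes dx,dy',c[:2].round(4))
    return d,P
if __name__=='__main__': meas(sys.argv[1])
E
python3 m.py w9
```

```text
t 10.7 pos [0.5648 0.     0.0529] F [ 1.42 -0.71 -3.22] op 0.0248
rotvec tool [ 0.0049 -0.0109  0.002 ] shift tool cm [-0.51  0.29  0.8 ] in target frame [-0.5   0.29  0.81]
stock top z 0.11205715032216493 rect ((0.566217839717865, 0.0011533014476299286), (0.030236437916755676, 0.1015097051858902), 2.6106224060058594)
top slopes dx,dy [-0.0047 -0.0017]
```

View pics/w9.png

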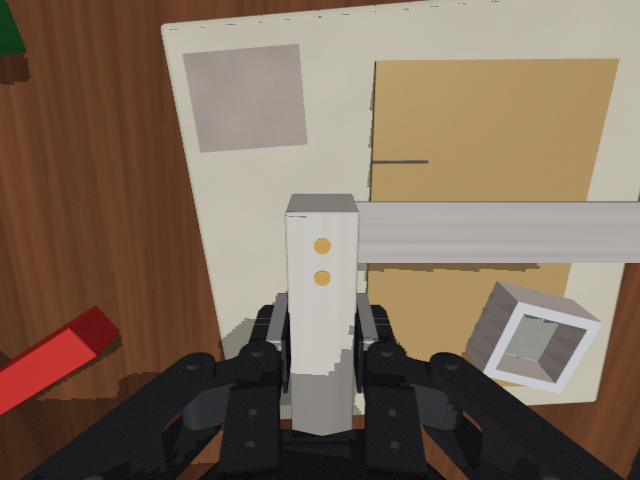

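```bash
cat > n.py <<'E'
from h import *
import sys
d=load(sys.argv[1]);cols=eval(sys.argv[2]);rows=eval(sys.argv[3])
P=world(d)
B=cv2.GaussianBlur(d['frame'],(3,3),0).astype(float);S=B[...,0]-B[...,2]
pts=[]
for v in rows:
    row=S[v,cols[0]:cols[1]];g=np.diff(row);k=np.argmax(g);pts.append((cols[0]+k+.5,v))
pts=np.array(pts)
W=np.array([ray(d,u,v,.033) for u,v in pts])
l=cv2.fitLine(W[:,:2].astype(np.float32),cv2.DIST_HUBER,0,.01,.01).ravel()
t=l[:2]*np.sign(l[1]);n=np.array([t[1],-t[0]])
r=(W[:,:2]-l[2:])@n;print('edge yaw',np.degrees(np.arctan2(-t[0],t[1])),'resid mm',(r*1000).round(1)[::3], 'mid',l[2:])
E
python3 n.py w9 '(358,392)' 'list(range(70,155,5))+list(range(275,340,5))'
python3 - <<'E'
from h import *
d=load('w9');a=cv2.resize(d['frame'][140:300,280:440,::-1],None,fx=3.7,fy=3.7,interpolation=cv2.INTER_CUBIC);cv2.imwrite('pics/w9c.png',a)
P=world(d);print(P[230,380:640:50].round(4));print(P[205:265:3,500,2].round(3),P[225,340:380:2,2].round(3))
E
```

```text
edge yaw 5.5261464 resid mm [-0.1  0.1  0.3 -0.  -0.4 -0.2 -1.2 -1.  10.4 14. ] mid [0.5913666  0.03219455]
[[0.5858 0.0418 0.0972]
 [0.6054 0.0433 0.097 ]
 [0.6248 0.0448 0.0972]
 [0.6443 0.0463 0.0972]
 [0.6633 0.048  0.0978]
 [0.6833 0.0493 0.0971]]
[0.098 0.098 0.098 0.098 0.098 0.097 0.098 0.097 0.097 0.097 0.098 0.098
 0.098 0.097 0.098 0.098 0.098 0.098 0.098 0.098] [0.112 0.111 0.113 0.112 0.112 0.112 0.112 0.112 0.111 0.111 0.099 0.098
 0.097 0.098 0.097 0.098 0.098 0.097 0.099 0.097]
```

View pics/w9c.png

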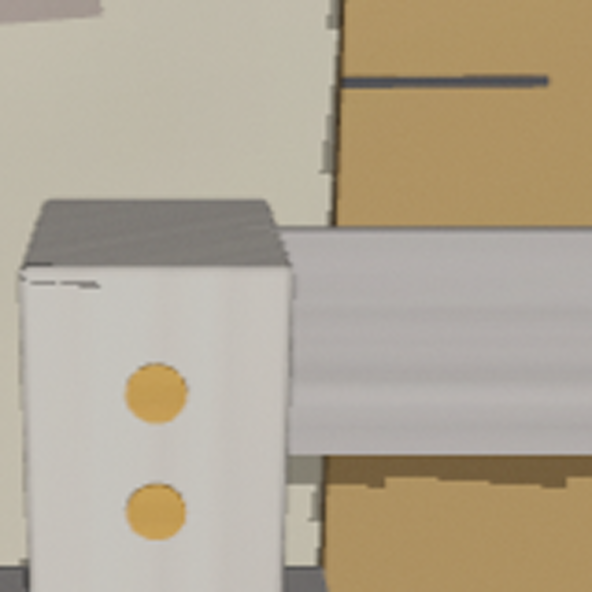

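```bash
python3 n.py w9 '(358,392)' 'list(range(70,155,4))+list(range(275,290,3))'
python3 - <<'E'
from h import *
d=load('w9');B=d['frame'].astype(float).sum(-1)
E=[]
for u in (390,450,510,570,620):
    c=B[190:212,u];k=np.argmax(abs(np.diff(c)));E.append(ray(d,u,190+k+.5,.0975));print(u,190+k+.5,E[-1].round(4))
e=E[-1]-E[0];print('blade yaw',np.degrees(np.arctan2(e[1],e[0])))
for u in (378,400,425):
    k=np.argmin(B[155:170,u]);print(u,155+k,ray(d,u,155+k,.033).round(4))
print('edge at tick',ray(d,372.5,162,.033))
for p in [(287.5,211.5),(357,211.5)]: print(p,ray(d,*p,.112))
E
```

```text
edge yaw 4.872962 resid mm [-0.2  0.  -0.3 -0.1  0.2 -0.1  0.1 -0.2  0. ] mid [0.5874692  0.06941377]
390 202.5 [0.5881 0.0531 0.0975]
450 201.5 [0.6108 0.0553 0.0975]
510 202.5 [0.6336 0.0567 0.0975]
570 202.5 [0.6564 0.0584 0.0975]
620 200.5 [0.675  0.0607 0.0975]
blade yaw 4.951675466594378
378 161 [0.5917 0.0603 0.033 ]
400 161 [0.6035 0.0612 0.033 ]
425 161 [0.617  0.0623 0.033 ]
edge at tick [0.58877524 0.05956554 0.033     ]
(287.5, 211.5) [0.55044703 0.05067199 0.112     ]
(357, 211.5) [0.57428802 0.05252579 0.112     ]
```

Emit:
servo_tool(commands=[0.005, -0.01, 0.002, -0.35, 0.6, 0.45, 0, 0, 0, 0, -0.3, 1, 0.4, 0, 0, 0, 0, 0, 1.2, 0, 0, 0, 0, 0, 0, 1.2, 0, 0, 0, 0, 0, 0, 0, 0, 0, 0, 0, 0, 0, 0, 0, 0])

```text
t: 11.3
tool_pos: [0.5703, 0.0084, 0.0074]
tool_rot: [-1.251, 1.148, -1.143]
contact_force: [0.1, -0.1, -3.9]
opening: 0.0249
```

```bash
python3 m.py w10
```

```text
t 11.35 pos [0.57   0.0084 0.0073] F [-0.56  0.27 -3.53] op 0.025
rotvec tool [ 0.0041  0.0003 -0.0012] shift tool cm [ 0.29 -4.27  0.2 ] in target frame [ 0.29 -4.27  0.22]
stock top z 0.06667928033464013 rect ((0.5719910860061646, 0.009582798928022385), (0.030301034450531006, 0.10083790123462677), 5.205201625823975)
top slopes dx,dy [-0.0029  0.0011]
```

View pics/w10.png

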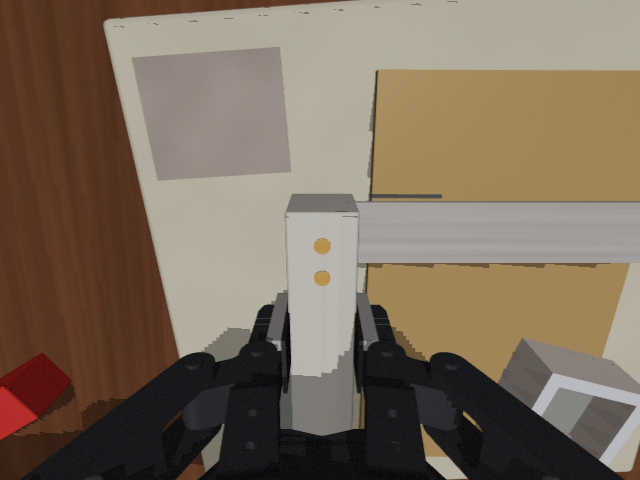

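```bash
cat > e.py <<'E'
from h import *
import sys
# args: file, stock top z, rows for tick search lo hi, tick cols, edge u at tick
d=load(sys.argv[1]);zt=float(sys.argv[2]);tl,th=map(int,sys.argv[3].split(','));tc=list(map(int,sys.argv[4].split(',')));eu=float(sys.argv[5])
bl,bh=(map(int,sys.argv[6].split(',')) if len(sys.argv)>6 else (197,207))
B=d['frame'].astype(float).sum(-1);T=[];E=[]
def sub(c):  # dark centroid
    w=np.clip(np.median(c)-c,0,None);w[w<.4*w.max()]=0;return (w*np.arange(len(c))).sum()/w.sum()
for u in range(tc[0],tc[1],4): T.append(ray(d,u,tl+sub(B[tl:th,u]),.033))
for u in range(460,630,5):
    k=np.argmax(abs(np.diff(B[bl:bh,u])));E.append(ray(d,u,bl+k+.5,zt-.014))
T=np.array(T)[:,:2];E=np.array(E)[:,:2]
def fit(A):
    l=cv2.fitLine(A.astype(np.float32),cv2.DIST_HUBER,0,.01,.01).ravel();return l[2:],l[:2]*np.sign(l[0])
(pt,dt),(pe,de)=fit(T),fit(E)
print('tick yaw',np.degrees(np.arctan2(dt[1],dt[0])),'blade yaw',np.degrees(np.arctan2(de[1],de[0])))
psi=np.radians(4.95);yd=np.array([-np.sin(psi),np.cos(psi)])
print('tick',pt,' blade edge - tick along slab y (mm), at tick & at tip:',1000*((pe+de/de[0]*(pt[0]-pe[0])-pt)@yd), 1000*((E[-1]-pt)@yd))
print('edge at tick',ray(d,eu,(tl+th)/2,.033).round(4))
for p in [(287.5,215.5),(358,215.5)]: print(p,ray(d,*p,zt).round(4))
E
python3 e.py w10 .0667 190,199 378,438 371
python3 n.py w10 '(358,392)' 'list(range(75,190,4))+list(range(275,290,3))'
```

```text
tick yaw 4.516496 blade yaw 5.0628023
tick [0.6025382  0.06077615]  blade edge - tick along slab y (mm), at tick & at tip: 1.8471693952429662 2.0035103868396327
edge at tick [0.5883 0.06   0.033 ]
(287.5, 215.5) [0.5554 0.0573 0.0667]
(358, 215.5) [0.5796 0.0595 0.0667]
edge yaw 4.7320075 resid mm [-0.2  0.  -0.1  0.1 -0.   0.2  0.  -0.1  0.1 -0.1 -0.2  0. ] mid [0.58695585 0.0761265 ]
```

Emit:
servo_tool(commands=[0.004, 0, -0.001, 0.13, 0.5, 0.15, 0, 0, 0, 0, 0, 0.4, 0.15, 0, 0, 0, 0, 0, 0, 0, 0, 0, 0, 0, 0, 0, 0, 0])

```text
t: 11.75
tool_pos: [0.5744, 0.007, -0.0013]
tool_rot: [-1.247, 1.143, -1.147]
contact_force: [1.1, -0.1, -3.5]
opening: 0.025
```

```bash
python3 m.py w11
```

```text
t 11.8 pos [ 0.5744  0.007  -0.0012] F [ 0.56  0.02 -3.37] op 0.0249
rotvec tool [-0.0027  0.0001  0.0005] shift tool cm [ 0.12 -5.12 -0.2 ] in target frame [ 0.11 -5.12 -0.21]
stock top z 0.057929716361934724 rect ((0.5754096508026123, 0.008156120777130127), (0.030336948111653328, 0.10112427920103073), 3.554304361343384)
top slopes dx,dy [0.0028 0.0001]
```

View pics/w11.png

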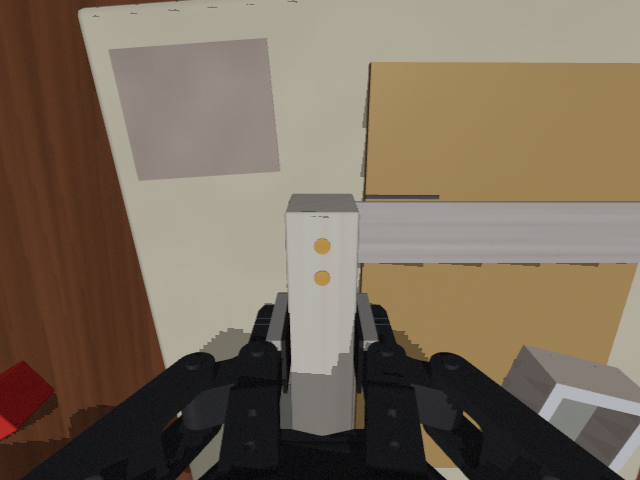

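```bash
python3 e.py w11 .0579 190,200 374,434 366
python3 n.py w11 '(350,385)' 'list(range(75,190,4))+list(range(275,290,3))'
```

```text
tick yaw 4.9458804 blade yaw 4.9610476
tick [0.6027544 0.06075  ]  blade edge - tick along slab y (mm), at tick & at tip: 0.1497882460239478 0.16591212120568866
edge at tick [0.5888 0.0601 0.033 ]
(287.5, 215.5) [0.5591 0.056  0.0579]
(358, 215.5) [0.5834 0.0581 0.0579]
edge yaw 4.670768 resid mm [-0.2 -0.  -0.2  0.  -0.1  0.1 -0.1  0.1 -0.1  0.1  0.3 -0. ] mid [0.5866836  0.07958629]
```

Emit:
servo_tool(commands=[-0.003, 0, 0, 0, 0.25, 0, 0, 0, 0, 0, 0, 0.1, 0, 0, 0, 0, 0, 0, 0, 0, 0])

```text
t: 12.1
tool_pos: [0.5751, 0.0069, -0.0038]
tool_rot: [-1.249, 1.144, -1.146]
contact_force: [-0.3, 0.6, -2.7]
opening: 0.0248
```

```bash
python3 m.py w12;python3 e.py w12 .0551 190,200 374,434 366
```

```text
t 12.15 pos [ 0.5752  0.0069 -0.0038] F [ 0.17 -0.17 -2.99] op 0.0248
rotvec tool [-0.0009  0.      0.0008] shift tool cm [ 0.1  -5.38 -0.28] in target frame [ 0.1  -5.38 -0.29]
stock top z 0.05541360032475823 rect ((0.5762646198272705, 0.008263539522886276), (0.03034011647105217, 0.10083688795566559), 3.663876533508301)
top slopes dx,dy [ 0.0007 -0.0001]
tick yaw 4.93825 blade yaw 4.9887576
tick [0.60475826 0.06096435]  blade edge - tick along slab y (mm), at tick & at tip: -0.07687415297440547 -0.02109592063436002
edge at tick [0.5893 0.0606 0.033 ]
(287.5, 215.5) [0.5599 0.0558 0.0551]
(358, 215.5) [0.5842 0.058  0.0551]
```

Emit:
servo_tool(commands=[0, 0, 0, 0, 0.1, 0, 0, 0, 0, 0, 0, 0, 0, 0, 0, 0, 0, 0, 0, 0, 0.5, 0, 0, 0, 0, 0, 0, 0.5, 0, 0, 0, 0, 0, 0, 0.5, 0, 0, 0, 0, 0, 0, 0.5])

```text
t: 12.75
tool_pos: [0.5776, 0.0067, -0.0023]
tool_rot: [-1.246, 1.14, -1.149]
contact_force: [-1.3, -0.0, -0.6]
opening: 0.0425
```

```bash
python3 m.py w13;python3 e.py w13 .055 190,200 374,434 366
```

```text
t 12.8 pos [ 0.5775  0.0067 -0.0022] F [0.44 0.43 0.12] op 0.0428
rotvec tool [-0.0055  0.0001  0.0017] shift tool cm [ 0.06 -5.23 -0.49] in target frame [ 0.05 -5.22 -0.52]
stock top z 0.055359718481124524 rect ((0.5763721466064453, 0.006691094487905502), (0.026066899299621582, 0.10246806591749191), 4.96912956237793)
top slopes dx,dy [-0.0009  0.0014]
tick yaw 4.754086 blade yaw 4.9257565
tick [0.6068031  0.06114619]  blade edge - tick along slab y (mm), at tick & at tip: 0.24155252122754822 0.20594718630116018
edge at tick [0.5917 0.06   0.033 ]
(287.5, 215.5) [0.562  0.0552 0.055 ]
(358, 215.5) [0.5866 0.0573 0.055 ]
```

View pics/w13.png

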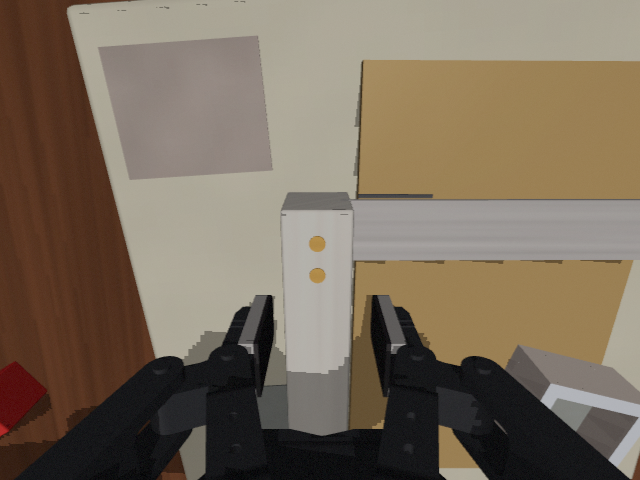

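Emit:
servo_tool(commands=[0, 0, 0, 0, -1.5, -0.1, 0.5, 0, 0, 0, 0, -3, 0, 0.5, 0, 0, 0, 0, -3, 0, 0.5, 0, 0, 0, 0, 0, 0, 0])

```text
t: 13.2
tool_pos: [0.5757, 0.0067, 0.0773]
tool_rot: [-1.246, 1.141, -1.148]
contact_force: [1.0, -0.9, 1.6]
opening: 0.0294
```

Run:
```python
from h import *
print(monitor.get_obs()['q'].round(3))
for y in (95,-85): delta([.52,.004,.02],tgt(np.radians(y)))
print('stock centre target frame')
```

```text
[-1.170e-01  3.200e-02  1.834e+00 -1.000e-03  1.271e+00 -2.040e-01]
t 13.2 pos [0.5757 0.0067 0.0773] F [ 0.97 -0.89  1.6 ] op 0.0294
rotvec tool [-0.0024 -1.5716  0.0048] shift tool cm [-0.22  5.71 -5.6 ] in target frame [-5.57  5.73  0.22]
t 13.2 pos [0.5757 0.0067 0.0773] F [ 0.97 -0.89  1.6 ] op 0.0294
rotvec tool [-0.0048  1.57   -0.0024] shift tool cm [-0.22  5.71 -5.6 ] in target frame [ 5.57  5.73 -0.22]
stock centre target frame
```

Emit:
servo_tool(commands=[0, 0.131, 0, 0, 0, 0, 0, 0, 0.131, 0, 0, 0, 0, 0, 0, 0.131, 0, 0, 0, 0, 0, 0, 0.131, 0, 0, 0, 0, 0, 0, 0.131, 0, 0, 0, 0, 0, 0, 0.131, 0, 0, 0, 0, 0, 0, 0.131, 0, 0, 0, 0, 0, 0, 0.131, 0, 0, 0, 0, 0, 0, 0.131, 0, 0, 0, 0, 0, 0, 0.131, 0, 0, 0, 0, 0, 0, 0.131, 0, 0, 0, 0, 0, 0, 0.131, 0, 0, 0, 0, 0, 0, 0, 0, 1.5, 0, 0, 0, 0, 0, 0, 2, 0, 0, 0, 0, 0, 0, 0, 0, 0, 0])

```text
t: 14.7
tool_pos: [0.5384, 0.0061, 0.0813]
tool_rot: [-0.012, 2.207, -2.211]
contact_force: [1.1, 1.1, -0.0]
opening: 0.0001
```

Run:
```python
from h import *
delta([.538,-.001,-.014],tgt(np.radians(-85.1)))
print(monitor.get_obs()['q'].round(3))
d=snap('wrist','w14');snap('top','top3')
```

```text
t 14.7 pos [0.5384 0.0061 0.0813] F [ 1.14  1.14 -0.02] op 0.0001
rotvec tool [-0.0019 -0.0676 -0.0071] shift tool cm [0.12 9.53 0.7 ] in target frame [0.1  9.53 0.71]
[-1.270e-01 -6.300e-02  1.921e+00 -1.000e-03  1.277e+00  1.427e+00]
```

View pics/w14.png

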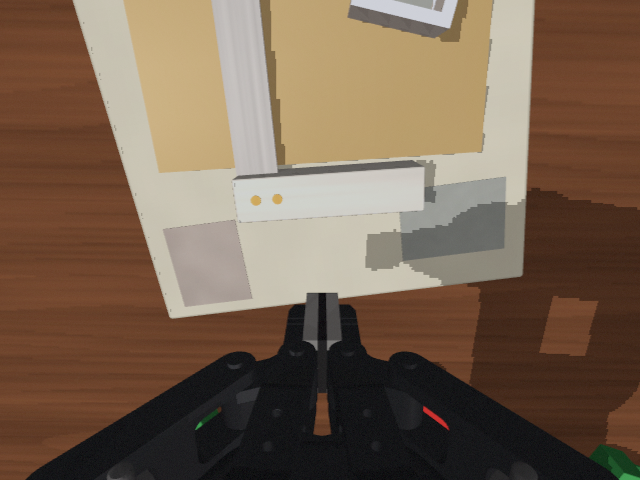

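```bash
cat > s.py <<'E'
from h import *
import sys
d=load(sys.argv[1]);P=world(d);Z=P[...,2];f=d['frame'].astype(int)
v,u=np.mgrid[0:480,0:640]
m=(abs(Z-.055)<.004)&(f.max(-1)-f.min(-1)<60)&(v<int(sys.argv[2]))&(u>150)&(u<480)&(P[...,0]<.615)
n,lab,st,_=cv2.connectedComponentsWithStats(m.astype(np.uint8));k=1+np.argmax(st[1:,4]);m=lab==k
r=cv2.minAreaRect(P[m][:,:2].astype(np.float32));print(r,np.median(Z[m]));b=cv2.boxPoints(r);print(b.round(4))
psi=np.radians(4.93);c,s=np.cos(psi),np.sin(psi)
tick=np.array([.5895,.0601]);q=(b-tick)@np.array([[c,-s],[s,c]]);print('corners rel. tick in slab axes mm\n',(q*1000).round(1))
E
python3 s.py w14 285; python3 n.py w14 '(0,1)' '[]' 2>/dev/null
python3 - <<'E'
from h import *
d=load('w14');P=world(d)
for c in (312,330): print([(r,*P[r,c].round(3).tolist()) for r in range(288,320,5)])
B=cv2.GaussianBlur(d['frame'],(3,3),0).astype(float);S=B[...,0]-B[...,2]
W=[]
for u in list(range(165,230,5))+list(range(300,475,5)):
    k=np.argmin(np.diff(S[140:180,u]));W.append((u,*ray(d,u,140+k+.5,.033)[:2]))
W=np.array(W);l=cv2.fitLine(W[:,1:].astype(np.float32),cv2.DIST_HUBER,0,.01,.01).ravel();t=l[:2]*np.sign(l[1])
print('edge',np.degrees(np.arctan2(-t[0],t[1])),l[2:],((W[:,1:]-l[2:])@[t[1],-t[0]]*1000).round(1))
E
```

```text
((0.5767952799797058, 0.0034259557723999023), (0.026468437165021896, 0.11033453792333603), 4.993118762969971) 0.05521603470079342
[[ 0.5588  0.0572]
 [ 0.5684 -0.0527]
 [ 0.5948 -0.0504]
 [ 0.5852  0.0595]]
corners rel. tick in slab axes mm
 [[ -30.8   -0.2]
 [ -30.7 -110.6]
 [  -4.2 -110.5]
 [  -4.4   -0.2]]
[(288, 0.502, 0.013, 0.025), (293, 0.55, 0.011, 0.125), (298, 0.551, 0.011, 0.13), (303, 0.55, 0.011, 0.132), (308, 0.55, 0.011, 0.136), (313, 0.55, 0.011, 0.141), (318, 0.549, 0.011, 0.143)]
[(288, 0.502, 0.0, 0.024), (293, 0.55, 0.004, 0.124), (298, 0.623, 0.008, 0.263), (303, 0.55, 0.004, 0.132), (308, 0.55, 0.004, 0.137), (313, 0.55, 0.004, 0.141), (318, 0.55, 0.004, 0.143)]
edge 4.831571 [0.5934063  0.00080497] [-0.2  0.2 -0.   0.4  0.2 -0.  -0.2  0.2 -0.  -0.2  0.2 -0.  -0.2 -0.2
  0.2 -0.  -0.2  0.2 -0.  -0.2  0.2 -0.  -0.2  0.2 -0.  -0.2  0.2 -0.
 -0.2  0.2 -0.  -0.2  0.2  0.  -0.2  0.2  0.  -0.2  0.2  0.  -0.2  0.2
  0.  -0.2  0.2  0.  -0.2  0.2]
```

Emit:
servo_tool(commands=[0, -0.068, 0.02, 0, 2, 0.3, 0, 0, 0, 0, 0, 3, 0.3, 0, 0, 0, 0, 0, 2.5, 0, 0, 0, 0, 0, 0, 1, 0, 0, 0, 0, 0, 0, 0, 0, 0])

```text
t: 15.3
tool_pos: [0.5497, -0.0009, -0.0018]
tool_rot: [-0.054, 2.153, -2.161]
contact_force: [-1.0, 1.0, -0.2]
opening: 0.0002
```

```bash
python3 - <<'E'
from h import *
delta([.538,0,-.013],tgt(np.radians(-85.1)))
d=snap('wrist','w15');P=world(d)
for c in (312,330): print([(r,*P[r,c].round(3).tolist()) for r in range(288,320,5)])
E
python3 s.py w15 288
```

```text
t 15.3 pos [ 0.5497 -0.0009 -0.0018] F [-0.96  1.01 -0.19] op 0.0002
rotvec tool [-0.005   0.0035 -0.039 ] shift tool cm [ 1.2   1.07 -0.2 ] in target frame [ 1.16  1.12 -0.19]
[(288, 0.568, 0.005, 0.056), (293, 0.566, 0.005, 0.055), (298, 0.564, 0.005, 0.055), (303, 0.559, 0.005, 0.049), (308, 0.559, 0.005, 0.054), (313, 0.558, 0.004, 0.057), (318, 0.559, 0.004, 0.061)]
[(288, 0.568, -0.002, 0.054), (293, 0.567, -0.002, 0.055), (298, 0.565, -0.002, 0.055), (303, 0.56, -0.003, 0.05), (308, 0.56, -0.002, 0.054), (313, 0.559, -0.002, 0.057), (318, 0.559, -0.002, 0.061)]
((0.5790256261825562, 0.003648616373538971), (0.02225853130221367, 0.11054723709821701), 4.975675106048584) 0.055187433580790174
[[ 0.5631  0.0577]
 [ 0.5727 -0.0524]
 [ 0.5949 -0.0505]
 [ 0.5853  0.0597]]
corners rel. tick in slab axes mm
 [[-2.650e+01 -1.000e-01]
 [-2.640e+01 -1.106e+02]
 [-4.100e+00 -1.106e+02]
 [-4.200e+00 -1.000e-01]]
```

View pics/w15.png

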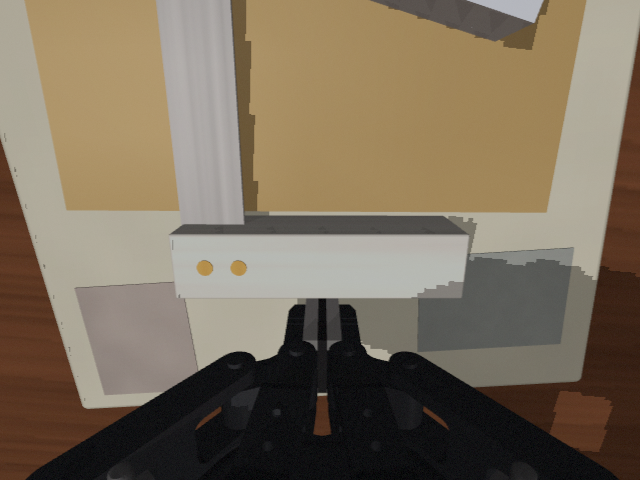

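Emit:
servo_tool(commands=[0, 0, 0, 0.8, 0, -0.2, 0, 0, 0, 0, 0, 0.7, 0, 0, 0, 0, 0, 0, 0.4, 0, 0, 0, 0, 0, 0, 0, 0, 0])

```text
t: 15.75
tool_pos: [0.5454, 0.0001, -0.0088]
tool_rot: [-0.045, 2.147, -2.158]
contact_force: [-0.1, -0.7, 0.5]
opening: -0.0001
```

Run:
```python
from h import *
delta([.538,0,-.013],tgt(np.radians(-85.1)))
```

```text
t 15.75 pos [ 5.454e-01  1.000e-04 -8.800e-03] F [-0.11 -0.73  0.45] op -0.0001
rotvec tool [-0.0069  0.004  -0.0472] shift tool cm [ 0.76  0.38 -0.05] in target frame [ 0.74  0.42 -0.05]
```

Emit:
servo_tool(commands=[0, 0, 0, 0, 0.35, 0, 0, 0, 0, 0, -0.6, 0.1, 0, 0, 0, 0, 0, 0, 0, 0, 0])

```text
t: 16.05
tool_pos: [0.5528, 0.0006, -0.0125]
tool_rot: [-0.043, 2.146, -2.157]
contact_force: [0.3, 0.5, -1.0]
opening: -0.0003
```

Emit:
servo_tool(commands=[0, 0, 0, -0.3, 0, 0, 0, 0, 0, 0, 0, 0, 0, 0])

```text
t: 16.25
tool_pos: [0.5558, 0.0009, -0.0126]
tool_rot: [-0.045, 2.147, -2.158]
contact_force: [0.3, -0.2, 0.4]
opening: 0.0001
```

```bash
python3 - <<'E'
from h import *
delta([.538,0,-.013],tgt(np.radians(-85.1)))
d=snap('wrist','w16');P=world(d)
for c in (312,330): print([(r,*P[r,c].round(3).tolist()) for r in range(288,330,5)])
E
python3 s.py w16 300
```

```text
t 16.25 pos [ 0.5558  0.0009 -0.0126] F [ 0.31 -0.17  0.41] op 0.0001
rotvec tool [-0.0071  0.004  -0.0477] shift tool cm [ 1.78 -0.05 -0.07] in target frame [ 1.78  0.04 -0.06]
[(288, 0.579, 0.007, 0.056), (293, 0.577, 0.007, 0.056), (298, 0.574, 0.007, 0.055), (303, 0.573, 0.007, 0.056), (308, 0.571, 0.007, 0.055), (313, 0.569, 0.007, 0.055), (318, 0.567, 0.006, 0.056), (323, 0.565, 0.006, 0.055), (328, 0.564, 0.006, 0.057)]
[(288, 0.579, 0.001, 0.056), (293, 0.577, 0.001, 0.055), (298, 0.575, 0.001, 0.055), (303, 0.574, 0.001, 0.056), (308, 0.572, 0.001, 0.056), (313, 0.569, 0.0, 0.054), (318, 0.568, 0.0, 0.055), (323, 0.565, -0.0, 0.054), (328, 0.564, -0.0, 0.056)]
((0.583155632019043, 0.004180349409580231), (0.018324274569749832, 0.11002393811941147), 5.067178726196289) 0.055170394187497376
[[ 0.5692  0.0582]
 [ 0.5789 -0.0514]
 [ 0.5971 -0.0498]
 [ 0.5874  0.0598]]
corners rel. tick in slab axes mm
 [[-2.040e+01 -2.000e-01]
 [-2.020e+01 -1.102e+02]
 [-1.800e+00 -1.102e+02]
 [-2.100e+00 -1.000e-01]]
```

View pics/w16.png

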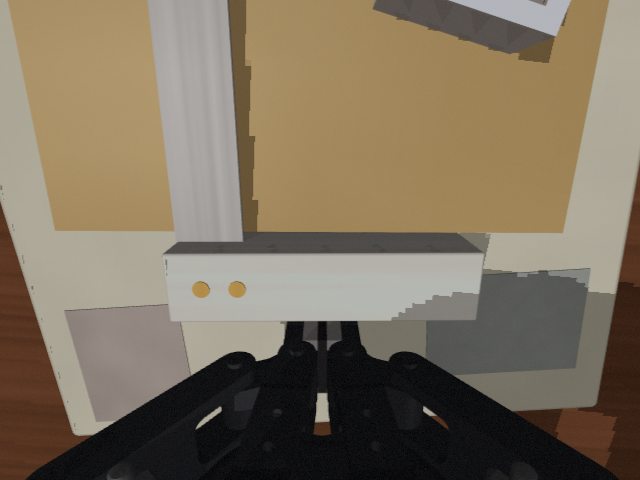

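Emit:
servo_tool(commands=[0, 0, 0, -0.12, 0, 0, 0, 0, 0, 0, 0, 0, 0, 0])

```text
t: 16.5
tool_pos: [0.5564, 0.001, -0.0128]
tool_rot: [-0.046, 2.148, -2.159]
contact_force: [0.1, 1.3, -0.5]
opening: 0.0002
```

Emit:
servo_tool(commands=[0, 0, 0, -0.08, 0, 0, 0, 0, 0, 0, 0, 0, 0, 0])

```text
t: 16.7
tool_pos: [0.5567, 0.0011, -0.0127]
tool_rot: [-0.048, 2.148, -2.159]
contact_force: [-0.9, 0.2, -0.2]
opening: 0.0
```

Emit:
servo_tool(commands=[0, 0, 0, -0.08, 0, 0, 0, 0, 0, 0, 0, 0, 0, 0])

```text
t: 16.9
tool_pos: [0.5569, 0.0011, -0.0128]
tool_rot: [-0.05, 2.149, -2.16]
contact_force: [-1.1, 0.4, 0.6]
opening: -0.0001
```

Emit:
servo_tool(commands=[0, 0, 0, -0.12, 0, 0, 0, 0, 0, 0, -0.12, 0, 0, 0])

```text
t: 17.1
tool_pos: [0.557, 0.0013, -0.0129]
tool_rot: [-0.057, 2.152, -2.162]
contact_force: [-8.1, -0.6, 6.2]
opening: -0.0001
```

Emit:
servo_tool(commands=[0, 0, 0, -0.12, 0, 0, 0, 0, 0, 0, -0.12, 0, 0, 0])

```text
t: 17.3
tool_pos: [0.5567, 0.0013, -0.0131]
tool_rot: [-0.065, 2.155, -2.166]
contact_force: [-7.6, -0.2, 5.3]
opening: -0.0001
```

Emit:
servo_tool(commands=[0, 0, 0, -0.12, 0, 0, 0, 0, 0, 0, -0.12, 0, 0, 0])

```text
t: 17.5
tool_pos: [0.5564, 0.0012, -0.0133]
tool_rot: [-0.073, 2.158, -2.17]
contact_force: [-7.4, -0.8, 5.7]
opening: 0.0001
```

```bash
python3 - <<'E'
from h import *
delta([.538,0,-.013],tgt(np.radians(-85.1)))
d=snap('wrist','w17');P=world(d)
o=monitor.get_obs();print(o['contact_force'],o['wrist_torque'])
B=cv2.GaussianBlur(d['frame'],(3,3),0).astype(float);S=B[...,0]-B[...,2]
E
python3 s.py w17 300
```

```text
t 17.5 pos [ 0.5564  0.0012 -0.0133] F [-7.37 -0.84  5.71] op 0.0001
rotvec tool [-0.0065  0.0054 -0.023 ] shift tool cm [ 1.84 -0.07 -0.04] in target frame [ 1.84 -0.03 -0.04]
[-7.03391931 -0.48818301  6.11741658] [-0.14417611  1.1256943  -0.03035492]
((0.5853021740913391, 0.004544202238321304), (0.017026400193572044, 0.10951051861047745), 4.92519998550415) 0.055141370228809466
[[ 0.5721  0.0584]
 [ 0.5815 -0.0507]
 [ 0.5985 -0.0493]
 [ 0.5891  0.0598]]
corners rel. tick in slab axes mm
 [[ -17.5   -0.2]
 [ -17.5 -109.7]
 [  -0.4 -109.7]
 [  -0.4   -0.2]]
```

View pics/w17.png

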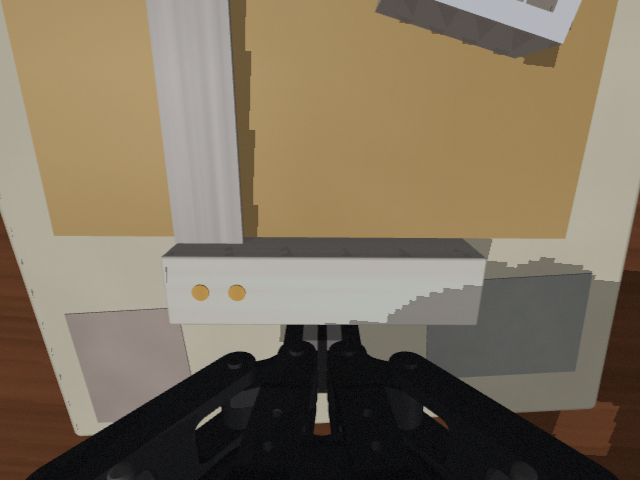

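Emit:
servo_tool(commands=[0, 0, 0.003, -0.14, -0.03, 0, 0, 0, 0, 0.003, -0.14, -0.03, 0, 0])

```text
t: 17.75
tool_pos: [0.5563, 0.0012, -0.0133]
tool_rot: [-0.075, 2.158, -2.17]
contact_force: [-6.4, -1.3, 4.7]
opening: 0.0002
```

Emit:
servo_tool(commands=[0, 0, 0.003, -0.19, -0.04, 0, 0, 0, 0, 0.003, -0.19, -0.04, 0, 0])

```text
t: 17.95
tool_pos: [0.5561, 0.0012, -0.0133]
tool_rot: [-0.08, 2.16, -2.172]
contact_force: [-8.3, -1.1, 5.8]
opening: -0.0003
```

Emit:
servo_tool(commands=[0, 0, 0.004, -0.19, -0.05, 0, 0, 0, 0, 0.004, -0.19, -0.05, 0, 0])

```text
t: 18.15
tool_pos: [0.556, 0.0012, -0.0133]
tool_rot: [-0.082, 2.16, -2.172]
contact_force: [-6.9, -1.6, 4.7]
opening: 0.0001
```

Emit:
servo_tool(commands=[0, 0, 0.003, -0.23, -0.05, 0, 0, 0, 0, 0.003, -0.23, -0.05, 0, 0])

```text
t: 18.35
tool_pos: [0.5558, 0.0012, -0.0132]
tool_rot: [-0.089, 2.163, -2.175]
contact_force: [-10.9, -1.7, 6.8]
opening: 0.0001
```

Emit:
servo_tool(commands=[0, 0, 0.003, -0.23, -0.05, 0, 0, 0, 0, 0.003, -0.23, -0.05, 0, 0, 0, 0, 0.003, -0.23, -0.05, 0, 0, 0, 0, 0.003, -0.23, -0.05, 0, 0])

```text
t: 18.75
tool_pos: [0.5551, 0.0012, -0.013]
tool_rot: [-0.104, 2.168, -2.181]
contact_force: [-10.6, -0.9, 6.9]
opening: 0.0
```

Emit:
servo_tool(commands=[0, 0, 0.004, -0.22, -0.05, 0, 0, 0, 0, 0.004, -0.22, -0.05, 0, 0, 0, 0, 0.004, -0.22, -0.05, 0, 0, 0, 0, 0.004, -0.22, -0.05, 0, 0])

```text
t: 19.15
tool_pos: [0.5548, 0.0011, -0.0129]
tool_rot: [-0.112, 2.171, -2.183]
contact_force: [-10.0, -2.1, 5.7]
opening: -0.0002
```

```bash
python3 - <<'E'
from h import *
delta([.538,0,-.013],tgt(np.radians(-85.1)))
d=snap('wrist','w18')
E
python3 s.py w18 300
```

```text
t 19.15 pos [ 0.5548  0.0011 -0.0129] F [-9.99 -2.08  5.65] op -0.0002
rotvec tool [-0.0053  0.0091  0.0088] shift tool cm [ 1.68  0.02 -0.05] in target frame [ 1.68  0.01 -0.03]
((0.5858171582221985, 0.0048276446759700775), (0.016650661826133728, 0.10907847434282303), 5.511830806732178) 0.05513201774051841
[[ 0.5723  0.0583]
 [ 0.5828 -0.0503]
 [ 0.5993 -0.0487]
 [ 0.5889  0.0599]]
corners rel. tick in slab axes mm
 [[-1.730e+01 -3.000e-01]
 [-1.620e+01 -1.094e+02]
 [ 5.000e-01 -1.092e+02]
 [-6.000e-01 -1.000e-01]]
```

View pics/w18.png

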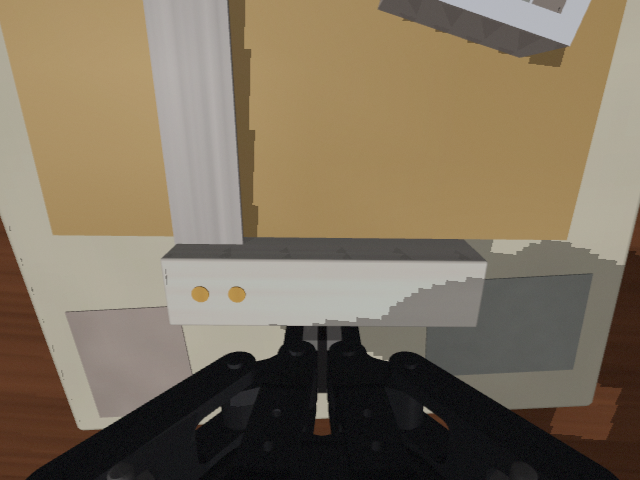

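Emit:
servo_tool(commands=[0, 0, 0, 0.3, 0, 0, 0, 0, 0, 0, 1, 0, 0, 0, 0, 0, 0, 1, 0, 0, 0, 0, 0, 0, 0, -2, 0, 0, 0, 0, 0, 0, -4, 0, 0, 0, 0, 0, 0, -4, 0, 0, 0, 0, 0, 0, 0, 0, 0])

```text
t: 19.9
tool_pos: [0.5288, -0.0004, 0.0885]
tool_rot: [-0.11, 2.171, -2.182]
contact_force: [0.8, -0.2, 0.8]
opening: -0.0001
```

```bash
cat > edge.py <<'E'
from h import *
import sys
d=load(sys.argv[1]);r0,r1=eval(sys.argv[2]);us=eval(sys.argv[3])
B=cv2.GaussianBlur(d['frame'],(3,3),0).astype(float);S=B[...,0]-B[...,2]
W=np.array([ray(d,u,r0+np.argmin(np.diff(S[r0:r1,u]))+.5,.033)[:2] for u in us])
l=cv2.fitLine(W.astype(np.float32),cv2.DIST_HUBER,0,.01,.01).ravel();t=l[:2]*np.sign(l[1])
print(sys.argv[1],'edge yaw',np.degrees(np.arctan2(-t[0],t[1])).round(2),'x at y=0',(l[2]-t[0]/t[1]*l[3]).round(4),((W-l[2:])@[t[1],-t[0]]*1000).round(1)[::4])
E
for w in w16 w17 w18; do python3 edge.py $w '(215,250)' 'list(range(65,160,5))+list(range(495,555,5))'; done
python3 - <<'E'
from h import *
delta([.538,0,-.013],tgt(np.radians(-85.1)))
d=snap('wrist','w19');snap('top','top4')
E
python3 s.py w19 285
```

```text
w16 edge yaw 4.79 x at y=0 0.5933 [-0.1 -0.  -0.   0.   0.1 -0.  -0.   0. ]
w17 edge yaw 4.76 x at y=0 0.5933 [-0.1 -0.1 -0.   0.   0.1  0.2 -0.1 -0.1]
w18 edge yaw 4.78 x at y=0 0.5933 [ 0.1 -0.2 -0.1 -0.   0.1  0.3 -0.1  0. ]
t 19.9 pos [ 5.288e-01 -4.000e-04  8.850e-02] F [ 0.85 -0.18  0.8 ] op -0.0001
rotvec tool [-0.0045  0.0086  0.0072] shift tool cm [-0.99 10.14  0.  ] in target frame [-0.92 10.15  0.04]
((0.5799492597579956, 0.0040513500571250916), (0.02649536356329918, 0.10997194051742554), 4.792909622192383) 0.05521978986723594
[[ 0.5622  0.0577]
 [ 0.5713 -0.0518]
 [ 0.5977 -0.0496]
 [ 0.5886  0.06  ]]
corners rel. tick in slab axes mm
 [[-2.74e+01 -0.00e+00]
 [-2.77e+01 -1.10e+02]
 [-1.20e+00 -1.10e+02]
 [-1.00e+00 -1.00e-01]]
```

View pics/w19.png

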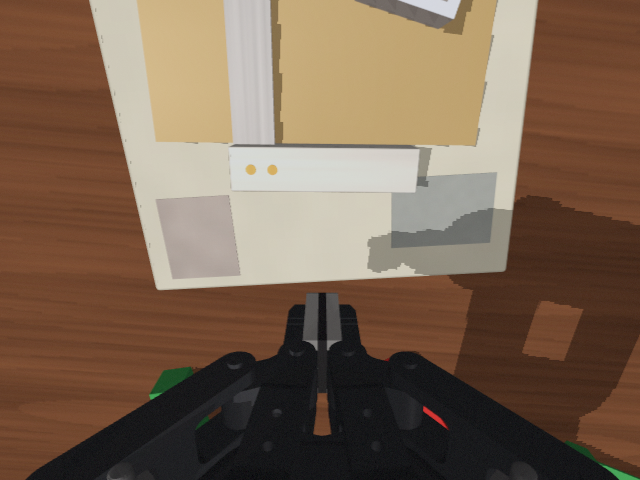

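Run:
```python
from h import *
d=load('w19');cv2.imwrite('pics/w19c.png',cv2.resize(d['frame'][60:200,140:340,::-1],None,fx=4,fy=4,interpolation=cv2.INTER_CUBIC))
d=load('top4');cv2.imwrite('pics/top4c.png',cv2.resize(d['frame'][125:260,240:380,::-1],None,fx=4.4,fy=4.4,interpolation=cv2.INTER_CUBIC))
```

```text
(no output)
```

View pics/w19c.png

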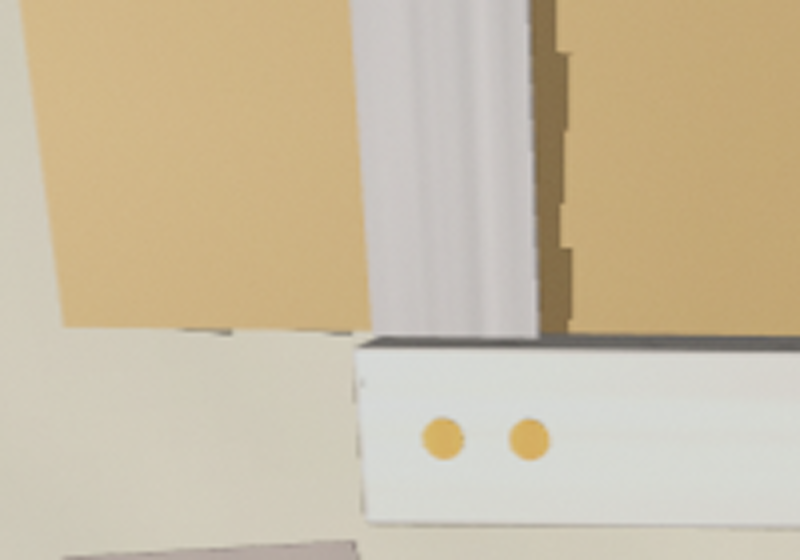

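View pics/top4c.png

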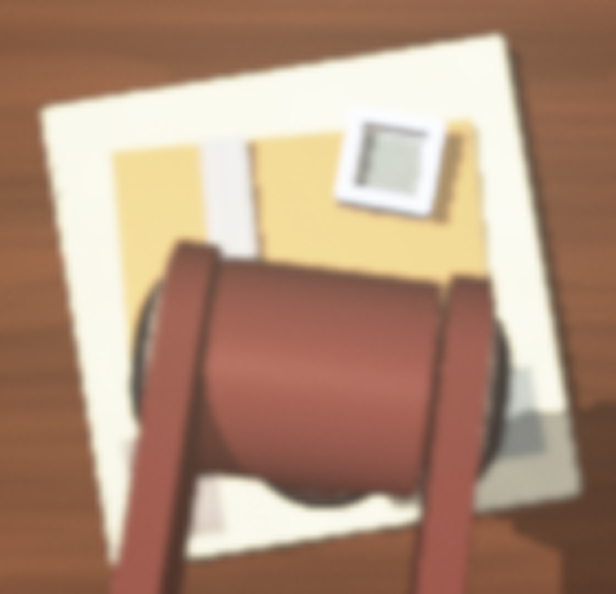

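Emit:
servo_tool(commands=[0, 0, 0, 1, -1, -4, 0, 0, 0, 0, 1, -1, -4, 0, 0, 0, 0, 0, -1, -4, 0, 0, 0, 0, 0, 0, -2, 0, 0, 0, 0, 0, 0, 0, 0, 0, 0, 0, 0, 0, 0, 0])

```text
t: 20.6
tool_pos: [0.4839, 0.1404, 0.1026]
tool_rot: [-0.134, 2.186, -2.193]
contact_force: [-0.3, 0.1, -0.5]
opening: -0.0005
```

Run:
```python
from h import *
delta([.538,0,-.013],tgt(np.radians(-85.1)))
d=snap('wrist','w20');cv2.imwrite('pics/w20c.png',cv2.resize(d['frame'][60:260,280:480,::-1],None,fx=3,fy=3,interpolation=cv2.INTER_CUBIC))
```

```text
t 20.6 pos [0.4839 0.1404 0.1026] F [-0.35  0.13 -0.55] op -0.0005
rotvec tool [-0.002   0.0054  0.0317] shift tool cm [-4.48 11.45 14.46] in target frame [-4.19 11.56 14.45]
```

View pics/w20.png

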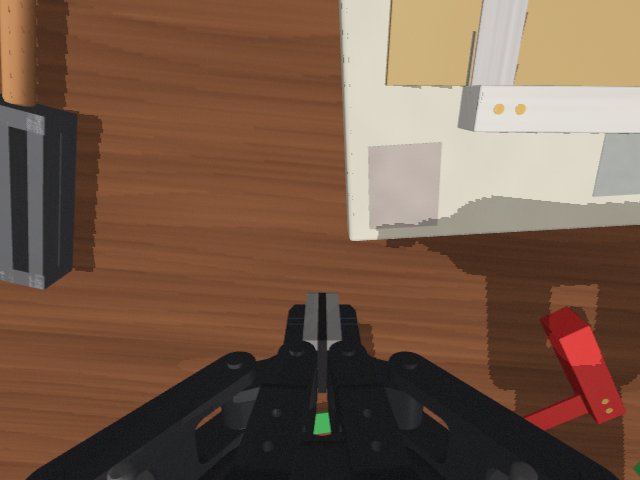

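View pics/w20c.png

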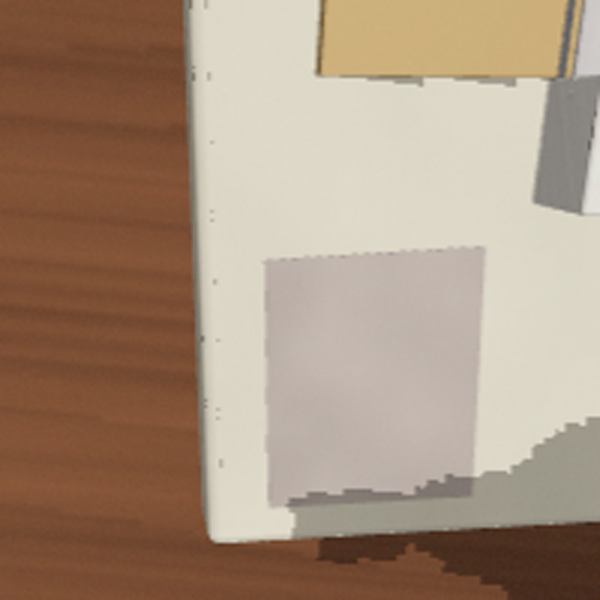

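Tick visible at about (473,33–85) px, parallel and next to the blade. I'll measure it with parallax taken out.

Run:
```python
from h import *
d=load('w20');cv2.imwrite('pics/w20d.png',cv2.resize(d['frame'][0:150,380:580,::-1],None,fx=4,fy=4,interpolation=cv2.INTER_CUBIC))
B=d['frame'].astype(float).sum(-1)
psi=np.radians(4.82);yd=np.array([-np.sin(psi),np.cos(psi)])
T=[];E=[]
for v in range(38,80,3):
    c=B[v,460:480];w=np.clip(np.median(c[:8])-c,0,None);w[w<.4*w.max()]=0
    k=np.argmin(c[:16]);T.append(ray(d,460+k,v,.033)[:2])
    row=B[v,k+460:k+475];g=np.argmax(np.diff(row));e=ray(d,460+k+g+.5,v,.041)[:2];E.append(e)
    if v%2: print(v,460+k,460+k+g+.5)
T=np.array(T);E=np.array(E)
print('tick s',(T@yd*1000).round(2),'blade',(E@yd*1000).round(2),'diff',np.median(E@yd)-np.median(T@yd))
```

```text
41 473 477.5
47 472 476.5
53 471 475.5
59 470 471.5
65 470 470.5
71 468 469.5
77 468 472.5
tick s [ 9.99  9.75 10.1   9.85  9.6   9.96  9.71 10.07  9.81  9.56  9.92 10.29
 10.03  9.78] blade [12.05 10.06 12.15 10.15  9.9  10.24  9.99 12.1  10.07 12.2  10.16 12.3
 10.26 10.  ] diff 0.000312832610184317
```

View pics/w20d.png

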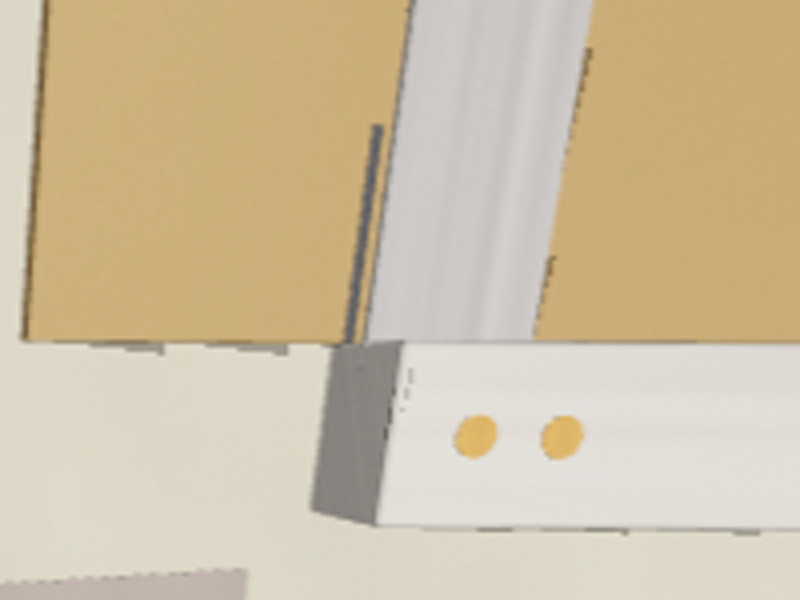

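Run:
```python
from h import *
d=load('w20');P=world(d);T=d['cam_to_world'];print(T.round(4))
psi=np.radians(4.82);yd=np.array([-np.sin(psi),np.cos(psi)]);xd=np.array([np.cos(psi),np.sin(psi)])
print('z slab',np.median(P[20:80,410:450,2]),'blade',np.median(P[20:75,488:505,2]),'stock',np.median(P[95:125,540:620,2]),'board',np.median(P[160:200,380:430,2]))
def s(u,v,z): w=ray(d,u,v,z)[:2];return (w@xd*1000).round(1),(w@yd*1000).round(1)
print('tick root',s(467,85,.033),'tick end',s(474.2,31.5,.033))
print('slab corner',s(386,85,.033))
print('blade top edge root',s(472.7,85,.041),'at v=32',s(478.8,32,.041))
print('stock end top corners inner',s(480.5,85.5,.055),'outer',s(474,131,.055))
print('stock end bottom outer',s(458,127.5,.025),'inner bottom',s(463,86.5,.025))
B=d['frame'].astype(int)
for v in (40,60,75): print(v,B[v,462:486].sum(-1))
```

```text
[[ 0.0918 -0.9303 -0.3553  0.5746]
 [-0.9958 -0.0854 -0.0337  0.1495]
 [ 0.001   0.3569 -0.9342  0.2813]
 [ 0.      0.      0.      1.    ]]
z slab 0.03326651129154404 blade 0.04121536143388299 stock 0.05512891938709823 board 0.025803278910310368
tick root (np.float64(591.7), np.float64(9.7)) tick end (np.float64(621.3), np.float64(9.8))
slab corner (np.float64(591.3), np.float64(60.4))
blade top edge root (np.float64(591.5), np.float64(9.2)) at v=32 (np.float64(619.9), np.float64(10.0))
stock end top corners inner (np.float64(590.9), np.float64(10.0)) outer (np.float64(565.9), np.float64(9.8))
stock end bottom outer (np.float64(565.5), np.float64(8.9)) inner bottom (np.float64(591.0), np.float64(9.2))
40 [500 499 498 499 501 500 501 496 499 449 355 306 352 472 473 439 563 600
 603 603 605 609 607 607]
60 [501 499 499 497 499 498 496 378 296 350 470 475 401 557 601 603 601 606
 610 610 607 607 606 605]
75 [501 502 498 499 456 338 296 350 467 473 397 556 603 601 603 610 614 609
 610 608 607 601 602 607]
```

Run:
```python
from h import *
snap('scene','sc5')
o=monitor.get_obs();print(o['t'],o['contact_force'].round(1))
```

```text
20.7 [-0.1 -0.4 -0. ]
```

View pics/sc5.png

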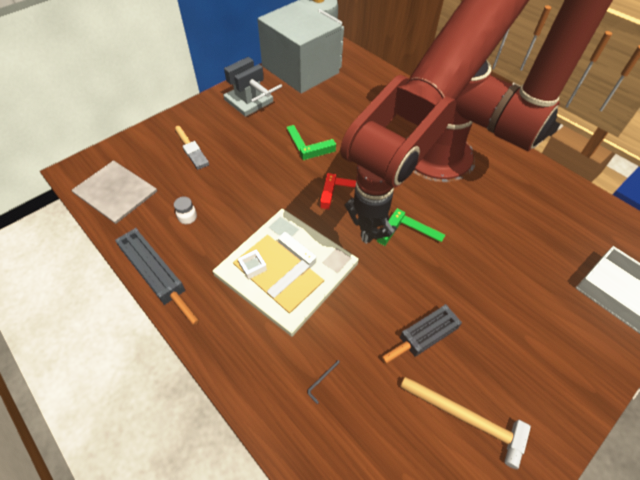

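The scene view shows the square lying on the board against the slab, around (290,260) px. The jar, brush, mould, key, hammer and look-alike squares are where they were, and the gripper is clear.

```bash
python3 -c "
from h import *
print(ticket.finish_job())"
```

```text
the job is handed in; nothing more can be done
None
```

The try square is on the board with its stock against the slab's near edge and its blade in line with the tick. I handed the job in at about 20.7 s of the 54 s.

**What I did**
- I set the square down about 5 mm short of the slab and let go.
- I then pushed the stock home with the closed fingertips, at 10–11 N for about 0.8 s. Before that I had pushed at 6–8 N for about 1 s.
- I backed off and raised the arm clear of everything.

**Last checks**
- **Blade and tick:** the blade's outer edge is within about 0.5 mm of the tick.
- **Flush fit:** the stock's inner face and the slab edge agree in direction (4.79° and 4.78°). Depending on the view, the face measured from 0.3 mm past the edge to 0.7 mm short of it, which is within the camera error.
- **Slab:** its edge stayed within 0.1 mm through the push.
- **Other objects:** the last scene picture shows none of them moved, judged by eye.

**What disagreed or went wrong**
- **Tool height:** the reported TCP height was about 42 mm lower than the real fingertips as both cameras saw them. My first grasp closed on air above the stock, and I corrected for this afterwards.
- **Upward force:** about 6 N upward also acted on the fingers during the push. It was probably friction against the stock, though I did not confirm that.
- **Stock angle during the push:** one reading, with the view partly blocked, gave 5.5°. The reading after release gave 4.8°.

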